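Lock the pattern stamp into the sloping jig

TASK

The wooden pattern stamp is to be held in the sloping jig while its knob is sanded. Set it knob up into the square pocket of the jig's carriage, press it fully home against the sprung leaf, and then swing the forked lever fully shut round the knob and let go. Leave the cutter, the little pot and the cup where they stand.

Things in the scene. Friction and masses are not known exactly. Their poses are not given: they have to be found in the camera images.
- stamp: Wooden pattern stamp on the table, about 45 g: square block 34 x 34 mm, 32 mm high (lowest 4 mm is its red-brown face), under a round knob, at most 22 mm wide, from 32 to 58 mm above the underside, widest in its upper half. Take it by the knob, fingertips above the block. Origin: centre of the underside; z up, x and y square to the sides. Any quarter turn fits the pocket.
- pocket_floor (a point): Floor centre of the jig's square pocket, 36 x 36 mm, 30 mm deep (1 mm play round the stamp), for the carriage in mid travel. The reading does not follow the carriage, see pocket_mouth. Tilted frame: z out of the pocket, square to the jig's face, which slopes 25 degrees down toward the robot; x up the slope, y left. Home, the stamp's origin is at z = 0, its block 2 mm proud of the face.
- lever (a joint): Angle (rad) of the forked steel locking lever: 0 = shut at its stop, fork round the stamp's knob; up to 1.5 = open, swung out to the left. It turns about the z of pocket_floor, through lever_pivot, and stays where left (stiff, 0.12 N m). 5 mm thick, it passes 4 mm above the sloping face: 2 mm above the block of a stamp that is home; one that is not home blocks it.
- lever_pivot (a point): On the lever's pivot axis, 65 mm up-slope (+x) of the pocket centre, 9 mm above the sloping face (top of the lever's plate). The frame turns with the lever; z is square to the slope.
- lever_post (a point): Top of the lever's red round handle post, 12 mm in diameter, rising 31 mm from the lever's plate square to the slope (top 40 mm above the face), 110 mm from the pivot axis. The frame turns with the lever, z along the post. Lever shut: the post is 43 mm down-slope of the pocket centre and 22.5 mm to its left.
- cutter: Bystander: grey metal ring cutter, 48 mm wide, 22 mm high, loose on the table. Origin: centre of the underside.
- pot: Bystander: small grey clay pinch pot, 58 x 64 x 36 mm, loose on the table. Origin: centre of the underside.
- cup: Bystander: light blue cup, 66 mm wide and 66 mm high, loose on the table behind the jig. Origin: centre of the underside.
- pocket_mouth (a point): Mouth centre for mid travel, same axes. The pocket is in a grey carriage (53 x 84 mm) clamped in a cross channel of the fixed plywood jig, up to 3.5 mm to either side (y), not reported: find it by touch or sight; edges chamfered 1.5 mm. A sprung leaf in its +x wall slants out to 3 mm near the floor: from about half depth push along -z, some 5 to 15 N, until the stamp is felt to hit the floor.
Mind the look-alikes: they are no part of the job. Of the things that look like the stamp, take the one that is farthest from the robot's base at the start.

How it is judged:
By the outcome, as a careful person would: the job done as asked, in the order asked, and still so for the second after the job is handed in, with the robot touching nothing.
It also fails if it takes over 56 s, if anything falls off the work surface, if the arm or the gripper's body presses on something with over 40 N, if the wrist force passes 120 N, or if a joint passes its speed limit or range.

ROBOT

A 7-joint arm with a two-finger parallel gripper is mounted at the origin on a cart in front of the work surface, level with it; the furniture and walls round the work are solid. World frame = base frame: x ahead of the robot, y to its left, z up, the work surface at z = 0. Lengths are in m, angles in rad, forces in N, time in s.
With the tool pointing down it reaches from about 0.425 to 0.95 m from the base axis. Payload 4.7 kg.
Tool frame: the origin (TCP) lies midway between the tips of the shut fingers; the grasp point (between the pads) lies 19 mm behind it; z points along the fingers, y is the direction in which the jaws open and shut (so a half turn about z gives the same grasp; the last joint's range is limited). The gripper opens to 87 mm and grips with 3 to 60 N. Pads are 19 mm wide; open, the fingers measure 117 mm over their backs; the gripper's body (75 mm by 190 mm) begins 51 mm behind the grasp point.
Start: joints at [1.22, 0.469, -0.049, 1.532, 0.024, 1.141, -0.082], TCP at [0.214, -0.64, 0.223] pointing down, gripper open.
Joint ranges: [-2.59, 2.59], [-0.33, 1.99], [-1.39, 1.29], [0.1, 2.45], [-1.04, 4.18], [0.21, 1.99], [-2.66, 2.66]. Speed limits (rad/s): [2.57, 2.57, 3.14, 3.14, 3.14, 3.14, 3.14].

INTERFACE

Orientations are given as a unit quaternion [x, y, z, w].
In Python, from plant import arm, camera, ticket, trace gives the robot as it stands. The module is installed in compiled form; this text tells all that it offers.
- The arm moves only by the tool drive_tool, never from a script. Its argument "targets" is one flat list of numbers, 6 for each row, row after row: the shift along the tool's x, y, z in m, then the turn, a rotation vector about the tool's x, y, z in rad. In form: [tx, ty, tz, wx, wy, wz, tx, ty, tz, wx, wy, wz, ...]. A call has exactly 8 rows; each row is the pose to reach, as a shift and turn from the pose commanded when the call began, along the tool's axes at that moment; what a row does not reach only later rows make up. A row lasts 1/8 s, in which the tool goes at most 62.5 mm and 10.7 degrees, less where a joint would pass 70% of its speed; a pose out of reach is approached as far as the arm can. A call with a gripper value outside its range is refused whole. "fingers" is the opening, from 0 (shut) to 1 (fully open), set as the call begins (left out, the last holds). The fingers move at their own pace and stop on an object; the grip force is fixed at half the most. Time passes only in rows, so rows that repeat a pose let the fingers close, or fill a call up. It gives the time, the measured TCP pose, the force and the opening at its end, in the units of the state.
- arm.observe(): the state, without advancing time (a new reading comes with each control period).
- camera(name): name is "side" or "top"; returns a dict with "frame" (400x640x3 uint8, blue, green, red), "fov_y" (degrees; the focal length in pixels is half the picture's height over the tangent of half this angle, whatever the lens; pixels are square), "cx", "cy" (the principal point, pixels), "k1" (the pictures are not rectified: a ray, as slopes to the right and down, at radius r is drawn at 1 + k1 r^2 times it, then the intrinsics apply), "rvec" (rotation vector, rad) and "tvec" (3), from world to camera coordinates, as OpenCV has them. Camera axes: x right, y down, z forward; pixel columns grow to the right and rows downward; lengths in m; the calibration is good to about 2 mm. A picture is of the moment at which its call begins. There is no depth.
- ticket.finish_job(): hands the job in, once; it reports no verdict.
Trained networks look in a picture, given as the dict that the camera call returned (one of the last four; its "shot" number tells which), for a name from the list of things; names that differ only in an ending like _2 or _b are one class to them, and where a whole thing is asked for, a point or a joint stands for the part that bears it (a point fixed in the world has none). Each returns a list of dicts, best first, with "confidence" (0 to 1); they miss things now and then, are a little off and sometimes report something else, mostly with a low value. They report only what shows in the picture. A call takes as long as a camera call. They do not tell look-alikes from the thing itself.
- trace(picture, target): "region" (400x640 bool, what is visible of it) and "box" ([centre column, centre row, width, height] in pixels, round what is visible of it).
The state is a dict: "t": time; "joints": joint angles; "qd": joint speeds; "joint_efforts": joint torques, N m; "position": TCP position; "tcp_rot": TCP orientation; "force": force on the tool from outside, world axes, zero at the start; "moment": the same for the moment, N m; "grip_width": finger opening in m.
Only numpy, scipy, OpenCV 4.12 (cv2) and the standard library are available. Lean on these libraries where they do the work, as an engineer would, in place of code of your own. Each camera call takes 0.05 s, during which the arm holds its last target.

## Working session

There is one attempt and no reset: what is moved stays moved. The work goes in short steps, Python scripts to look and compute and a tool call to move; the robot and the scene stay as the last step left them, time stands still between calls to the robot, and variables do not carry over. Pictures are saved under pics/ and viewed, and the job is handed in when it is done.

Besides the shell and the picture viewer there is one more tool, called after ">>>" as name(argument=value, ...), one argument or row to a line, values as JSON. drive_tool: Moves the arm, as the interface text tells. Its arguments: {"type":"object","properties":{"targets":{"type":"array"},"fingers":{"type":"number"}},"required":["targets"]}

```bash
mkdir -p pics; ls
python3 - <<'E'
from plant import arm,camera,ticket,trace
import cv2,numpy as np
print(arm.observe())
for n in("side","top"):
    p=camera(n); cv2.imwrite(f"pics/{n}0.png",p["frame"])
    print(n,{k:v for k,v in p.items() if k!="frame"})
    for t in ("stamp","lever","lever_post","cutter","pot","cup","pocket_floor","lever_pivot","pocket_mouth"):
        try:
            print(t,[(np.round(d["box"],1).tolist(),round(d["confidence"],2)) for d in trace(p,t)])
        except Exception as e: print(t,e)
E
```

```text
pics
{'t': 0.0, 'joints': array([ 1.22009932,  0.46946415, -0.04858535,  1.53371448,  0.02410014,
        1.140993  , -0.08227599]), 'qd': array([-0.00225869,  0.0001565 ,  0.00022292, -0.00061679, -0.0010592 ,
        0.00309919,  0.00020235]), 'joint_efforts': array([ 4.69654890e-05, -5.07972765e+01, -8.09823791e-02, -2.36153555e+01,
       -6.14128634e-02,  3.79567256e-02,  1.70487774e-04]), 'position': array([ 0.21329368, -0.63977038,  0.2214754 ]), 'tcp_rot': array([ 9.87079434e-01,  1.60228580e-01, -1.98151436e-04, -9.76773578e-04]), 'force': array([0.23062584, 0.69766654, 0.26398421]), 'moment': array([ 0.03206696, -0.01863727,  0.04321316]), 'grip_width': 0.08675362780257914}
side {'fov_y': 53.11096488404674, 'cx': 319.73266152499474, 'cy': 202.49996062126004, 'k1': -0.06837342330134709, 'rvec': array([ 2.19624088, -0.35042839,  0.14001251]), 'tvec': array([-0.56852786,  0.1338487 ,  0.96455278]), 'shot': 1}
stamp [([264.1, 293.8, 21.1, 30.0], 0.88), ([314.8, 237.9, 14.5, 26.3], 0.64), ([350.2, 254.9, 19.5, 25.5], 0.57)]
lever [([333.1, 146.8, 23.2, 30.7], 0.69)]
lever_post [
[... 325 characters left out ...]
66.4, 58.3], 0.71)]
top {'fov_y': 57.2855341418774, 'cx': 315.3923074724124, 'cy': 200.82028592451894, 'k1': -0.026474473577622847, 'rvec': array([ 2.18187507, -2.14098698,  0.12001453]), 'tvec': array([-0.09231813,  0.58678764,  0.88181302]), 'shot': 2}
stamp [([389.2, 283.3, 19.9, 17.0], 0.8), ([367.5, 194.9, 20.4, 18.9], 0.67), ([335.1, 216.9, 17.9, 12.0], 0.66)]
lever [([237.2, 163.1, 55.7, 41.7], 0.67)]
lever_post [([238.3, 163.7, 47.8, 40.7], 0.81)]
cutter [([413.4, 241.1, 20.9, 17.2], 0.43)]
pot [([351.0, 249.8, 26.2, 24.7], 0.77)]
cup [([333.1, 135.4, 27.7, 27.9], 0.78)]
pocket_floor []
lever_pivot [([238.6, 164.0, 52.5, 39.0], 0.71)]
pocket_mouth [([247.8, 186.7, 80.7, 88.0], 0.59)]
```

Run:
```python
import cv2
a=cv2.imread("pics/side0.png");b=cv2.imread("pics/top0.png")
cv2.imwrite("pics/side0z.png",cv2.resize(a[110:330,230:420],None,fx=3,fy=2.7,interpolation=cv2.INTER_CUBIC)[:600])
cv2.imwrite("pics/top0z.png",cv2.resize(b[110:310,190:450],None,fx=3,fy=3,interpolation=cv2.INTER_CUBIC))
```

```text
(no output)
```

View pics/side0.png

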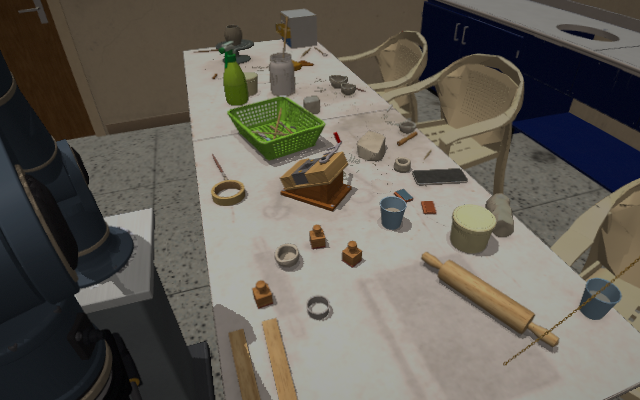

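View pics/side0z.png

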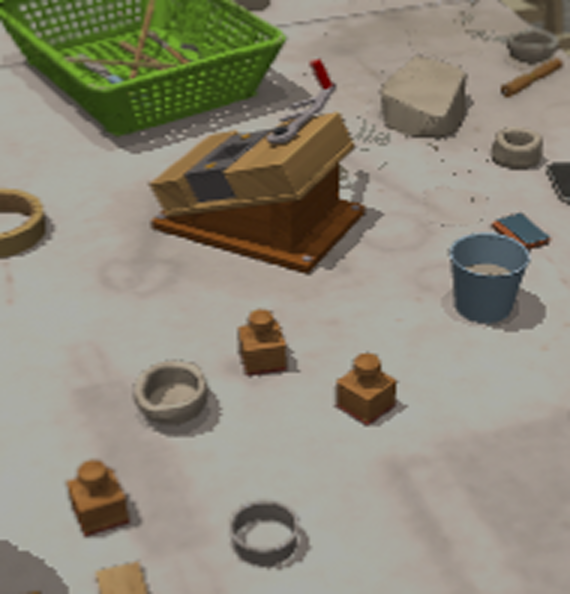

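View pics/top0z.png

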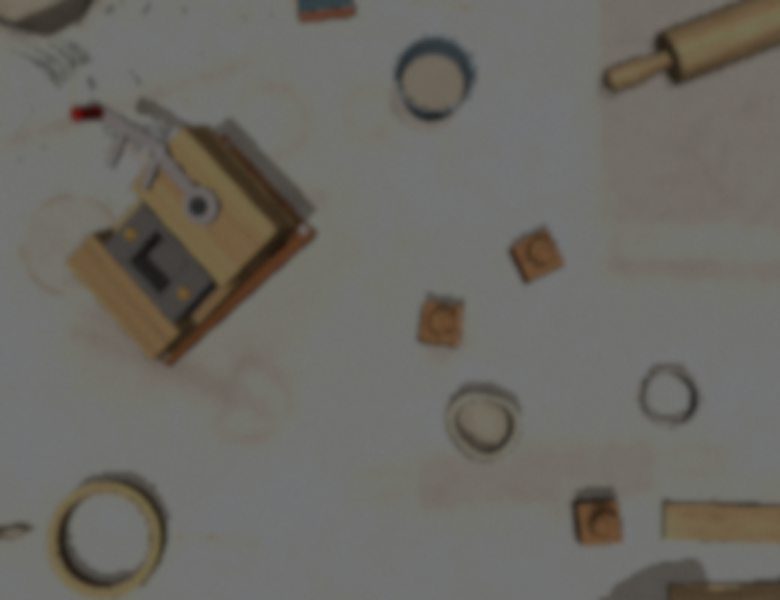

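View pics/top0.png

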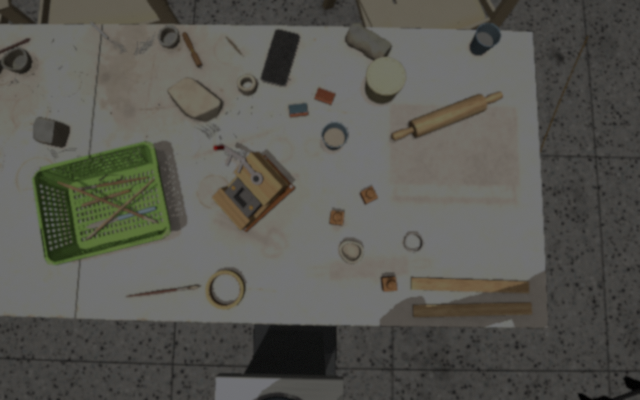

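```bash
cat > h.py <<'E'
import numpy as np,cv2
from scipy.spatial.transform import Rotation as R
def cam(p):
    f=200/np.tan(np.radians(p["fov_y"]/2)); Rm=cv2.Rodrigues(np.array(p["rvec"]))[0]
    return f,Rm,np.array(p["tvec"])
def proj(p,X):
    f,Rm,t=cam(p); c=np.atleast_2d(X)@Rm.T+t; s=c[:,:2]/c[:,2:]; r2=(s**2).sum(1,keepdims=True)
    s=s*(1+p["k1"]*r2); return s*f+[p["cx"],p["cy"]]
def ray(p,uv):
    f,Rm,t=cam(p); d=(np.array(uv,float)-[p["cx"],p["cy"]])/f; s=d.copy()
    for _ in range(20): s=d/(1+p["k1"]*(s@s))
    v=Rm.T@np.array([s[0],s[1],1]); return -Rm.T@t, v/np.linalg.norm(v)
def onz(p,uv,z):
    o,v=ray(p,uv); return o+v*(z-o[2])/v[2]
def tri(obs):
    A=np.zeros((3,3));b=np.zeros(3)
    for p,uv in obs:
        o,v=ray(p,uv); M=np.eye(3)-np.outer(v,v); A+=M;b+=M@o
    x=np.linalg.solve(A,b); return x,[proj(p,x)[0]-uv for p,uv in obs]
class P0:
    side={'fov_y': 53.11096488404674, 'cx': 319.73266152499474, 'cy': 202.49996062126004, 'k1': -0.06837342330134709, 'rvec': np.array([ 2.19624088, -0.35042839,  0.14001251]), 'tvec': np.array([-0.56852786,  0.1338487 ,  0.96455278])}
    top={'fov_y': 57.2855341418774, 'cx': 315.3923074724124, 'cy': 200.82028592451894, 'k1': -0.026474473577622847, 'rvec': np.array([ 2.18187507, -2.14098698,  0.12001453]), 'tvec': np.array([-0.09231813,  0.58678764,  0.88181302])}
E
python3 - <<'E'
from h import *
S,T=P0.side,P0.top
print(ray(S,(320,200)),ray(T,(320,200)))
for n,s,t in (("a",(264.1,293.8),(389.2,283.3)),("b",(314.8,237.9),(335.1,216.9)),("c",(350.2,254.9),(367.5,194.9)),("cutter",(319.1,306.9),(413.4,241.1)),("pot",(288.6,255.2),(351,249.8)),("cup",(389.2,212.9),(333.1,135.4))):
    x,e=tri([(S,s),(T,t)]); print(n,x.round(4),np.hypot(*x[:2]).round(3),np.round(e,1).tolist())
a=cv2.imread("pics/side0.png");b=cv2.imread("pics/top0.png")
def z(im,c0,c1,r0,r1,k,fn):
    im=cv2.convertScaleAbs(im,alpha=1.6)if 't' in fn else im
    z=cv2.resize(im[r0:r1,c0:c1],None,fx=k,fy=k,interpolation=cv2.INTER_CUBIC)
    for c in range(c0,c1,10): cv2.putText(z,str(c),((c-c0)*k,10),0,.35,(255,0,255),1); cv2.line(z,((c-c0)*k,12),((c-c0)*k,18),(255,0,255),1)
    for r in range(r0,r1,10): cv2.putText(z,str(r),(0,(r-r0)*k+4),0,.35,(255,0,255),1)
    cv2.imwrite(fn,z)
z(a,275,359,125,215,6,"pics/s_jig.png"); z(b,208,304,135,235,6,"pics/t_jig.png")
z(a,330,370,232,275,12,"pics/s_st.png"); z(b,350,390,177,213,14,"pics/t_st.png")
E
```

```text
(array([ 0.35274545, -0.83076882,  0.67594029]), array([ 0.22611238,  0.76744849, -0.59991333])) (array([ 0.48460606, -0.08474157,  0.94255631]), array([ 0.115905  , -0.00867097, -0.99322246]))
a [ 0.3892 -0.2676  0.0221] 0.472 [[-0.6, 0.0], [0.1, -0.5]]
b [ 0.5466 -0.1311  0.017 ] 0.562 [[1.5, -0.2], [-0.3, 1.4]]
c [ 0.6059 -0.2132  0.0167] 0.642 [[0.9, -0.2], [-0.2, 0.8]]
cutter [ 0.4922 -0.3304  0.0137] 0.593 [[0.4, -0.1], [-0.1, 0.3]]
pot [ 0.4677 -0.1722  0.0211] 0.498 [[0.3, -0.0], [-0.1, 0.3]]
cup [ 0.7507 -0.1216  0.0355] 0.76 [[2.3, -0.6], [-0.6, 2.3]]
```

View pics/s_jig.png

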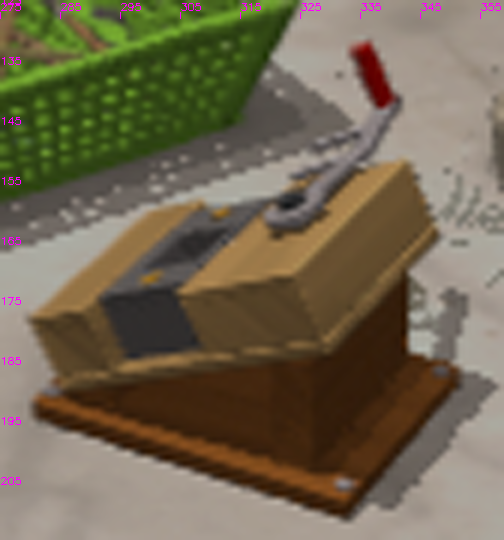

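View pics/t_jig.png

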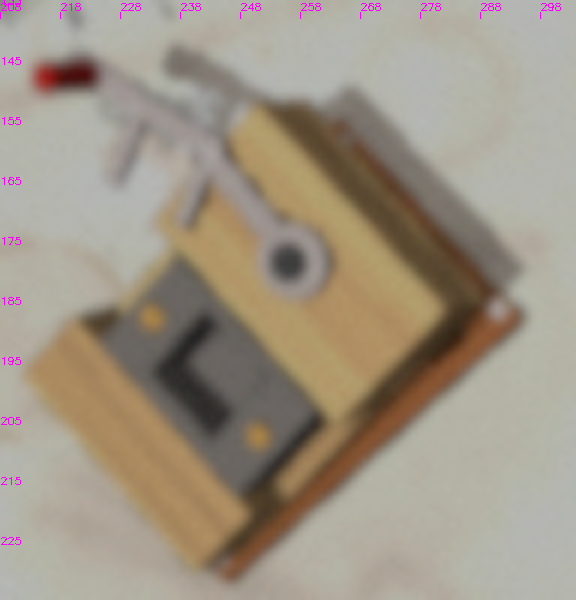

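View pics/s_st.png

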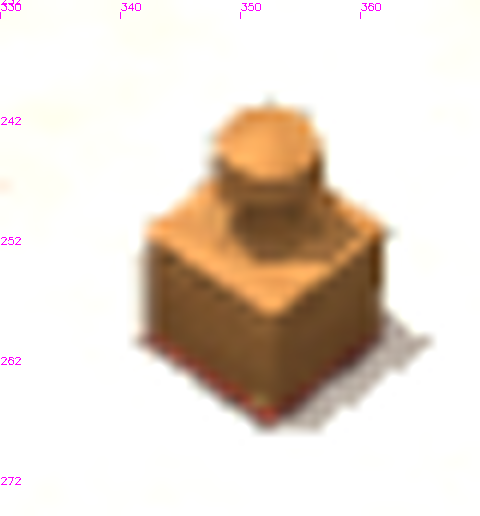

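View pics/t_st.png

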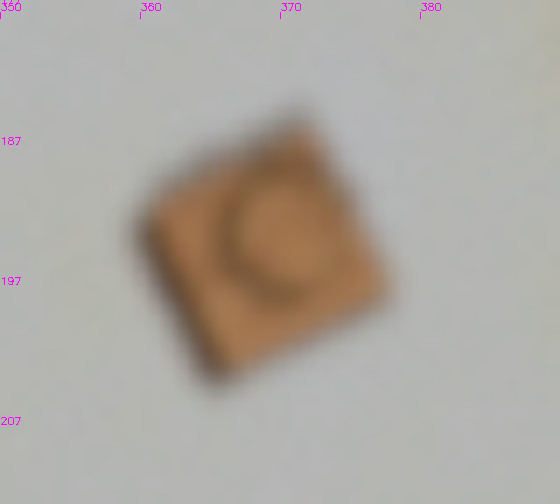

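```bash
cat > fit.py <<'E'
from h import *
from scipy.optimize import least_squares
S,T=P0.side,P0.top
def z2p(pts,c0,r0,k): return np.array([[c0+(x+.5)/k-.5,r0+(y+.5)/k-.5] for x,y in pts])
# jig
sj=lambda *p:z2p(p,275,125,6); tj=lambda *p:z2p(p,208,135,6)
for n,s,t in (("screw-",(150,279),(258,436)),("screw+",(221,212),(152,318)),("pivot",(291,204),(289,262)),("post",(361,48),(45,78))):
    x,e=tri([(S,sj(s)[0]),(T,tj(t)[0])]); print(n,x.round(4),np.round(e,2).tolist())
def frame(yaw): 
    c,s=np.cos(yaw),np.sin(yaw);a=np.radians(25)
    x=np.array([c*np.cos(a),s*np.cos(a),np.sin(a)]);y=np.array([-s,c,0]);return np.c_[x,y,np.cross(x,y)]
cc=np.array([[-.0265,-.042,0],[.0265,-.042,0],[.0265,.042,0],[-.0265,.042,0]])
obsS=[(0,(103,297)),(1,(180,288))]
obsT=[(0,(240,492)),(1,(322,412)),(2,(180,250)),(3,(105,330))]
def res(v,off=True):
    m=v[:3];F=frame(v[3]);r=[]
    for i,p in obsS: r.append(proj(S,m+F@cc[i])[0]+v[8:10]-sj(p)[0])
    for i,p in obsT: r.append(proj(T,m+F@cc[i])[0]+v[10:12]-tj(p)[0])
    sy=v[4]; sx=v[13]
    for sg,ps,pt in((-1,(150,279),(258,436)),(1,(221,212),(152,318))):
        q=m+F@[sg*sx,sg*sy,0]; r+=[proj(S,q)[0]+v[8:10]-sj(ps)[0],proj(T,q)[0]+v[10:12]-tj(pt)[0]]
    pv=np.array([.065,v[5],.009]); l=v[6]+v[12]
    q=m+F@pv; r+=[proj(S,q)[0]+v[8:10]-sj((291,204))[0],proj(T,q)[0]+v[10:12]-tj((289,262))[0]]
    phi=np.arctan2(.0225,-.108)-v[6]
    q=m+F@(pv+[.11*np.cos(phi),.11*np.sin(phi),.031])
    r+=[proj(S,q)[0]+v[8:10]-sj((361,48))[0],proj(T,q)[0]+v[10:12]-tj((45,78))[0]]
    return np.r_[np.ravel(r),v[5]/.002*.3,v[8:12]*1.5]
s=least_squares(res,[.6,.07,.09,-.8,.03,0,1.2,0,0,0,0,0,0,0])
v=s.x; print("mouth",v[:3].round(4),"yaw",np.degrees(v[3]).round(2),"screw",v[4].round(4),v[13].round(4),"pivot dy",v[5].round(4),"lever",v[6].round(3),"biases",v[8:12].round(2))
print(np.round(s.fun[:-5].reshape(-1,2),2).tolist())
# stamp
ss=lambda *p:z2p(p,330,232,12); ts=lambda *p:z2p(p,350,177,14)
h=.017
def C(yaw,x,y,i,z):
    a=yaw+np.pi/4+i*np.pi/2; return np.array([x+h*2**.5*np.cos(a),y+h*2**.5*np.sin(a),z])
So=[((148,230),.032),((384,232),.032),((270,314),.032),((268,424),0),((144,342),0),((378,340),0)]
To=[((305,122),.032),((388,290),.032),((235,375),.032),((148,215),.032)]
def assoc(v):
    out=[]
    for P,f,L,n in((S,ss,So,0),(T,ts,To,1)):
        for p,z in L:
            u=f(p)[0]; i=min(range(4),key=lambda i:np.hypot(*(proj(P,C(v[2],v[0],v[1],i,z))[0]-u))); out.append((P,u,i,z,n))
    return out
def rs(v,A): return np.r_[np.ravel([proj(P,C(v[2],v[0],v[1],i,z))[0]+v[3+2*n:5+2*n]-u for P,u,i,z,n in A]),v[3:7]*1.5]
best=None
for y0 in np.radians([0,22,45,67]):
    w=np.array([.606,-.213,y0,0,0,0,0])
    for _ in range(4): s=least_squares(rs,w,args=(assoc(w),));w=s.x
    if best is None or s.cost<best.cost: best=s
w=best.x;print("stamp",w[:2].round(4),np.degrees(w[2])%90,w[3:].round(2),best.cost);print(np.round(best.fun[:-4].reshape(-1,2),2).tolist())
x,e=tri([(S,ss((268,145))[0]),(T,ts((287,235))[0])]);print("knob",x.round(4),np.round(e,2).tolist())
E
python3 fit.py
```

```text
screw- [0.5637 0.0713 0.0835] [[0.32, -0.04], [-0.08, 0.36]]
screw+ [0.61   0.1149 0.0848] [[0.16, -0.03], [-0.05, 0.19]]
pivot [0.627  0.0557 0.1193] [[0.32, -0.06], [-0.09, 0.38]]
post [0.6914 0.1459 0.1418] [[0.23, -0.05], [-0.07, 0.29]]
mouth [0.588  0.0923 0.0833] yaw -47.85 screw 0.0322 -0.0008 pivot dy 0.0039 lever 1.24 biases [-0.35 -0.02  0.12 -0.31]
[[-0.97, -0.0], [0.55, -0.86], [-0.9, 0.67], [-0.58, -0.16], [0.13, 0.07], [-0.73, 1.36], [0.42, 0.07], [0.54, -0.35], [0.36, 0.5], [0.48, -0.57], [0.49, 0.28], [0.78, -0.28], [-0.06, 0.07], [0.01, -0.06]]
stamp [ 0.6067 -0.2144] 27.73647412346062 [-0.14  0.02  0.07 -0.14] 2.086292595215328
[[-0.7, -0.24], [0.57, -0.85], [0.31, 0.01], [0.11, 0.74], [-0.49, 0.28], [0.51, 0.01], [0.24, 0.25], [0.6, 0.24], [-0.48, 0.22], [-0.53, -0.39]]
knob [ 0.6067 -0.2147  0.0531] [[0.2, -0.04], [-0.05, 0.18]]
```

```bash
cat >> fit.py <<'E'
print('--')
for a,b,z in (((275,105),(445,305),.125),((25,372),(205,568),.05),((180,250),(340,425),.095),((105,330),(240,492),.072),((230,580),(525,318),.008),((350,130),(500,300),.008)):
    p,q=[onz(T,u,z) for u in tj(a,b)]; d=p-q; print(np.degrees(np.arctan2(d[1],d[0])).round(2),np.linalg.norm(d).round(4))
E
python3 fit.py|sed -n '/--/,$p'
```

```text
--
41.5 0.1013
44.51 0.1104
43.92 0.094
41.63 0.0856
133.13 0.1678
42.44 0.0996
```

```bash
cat >> h.py <<'E'
def jigF(yaw=np.radians(-47.)):
    c,s=np.cos(yaw),np.sin(yaw);a=np.radians(25)
    x=np.array([c*np.cos(a),s*np.cos(a),np.sin(a)]);y=np.array([-s,c,0]);return np.c_[x,y,np.cross(x,y)]
def Rdown(jaw):  # tool z down, tool y along yaw jaw
    y=np.array([np.cos(jaw),np.sin(jaw),0]);z=np.array([0,0,-1.]);return np.c_[np.cross(y,z),y,z]
def Rjig(F,ang=0): # tool y along F x turned by ang about F z
    y=F@[np.cos(ang),np.sin(ang),0];z=-F[:,2];return np.c_[np.cross(y,z),y,z]
def delta(p,Rm):
    from plant import arm
    o=arm.observe();Rc=R.from_quat(o["tcp_rot"]);
    d=Rc.inv().apply(p-o["position"]);r=(Rc.inv()*R.from_matrix(Rm)).as_rotvec()
    print("t",round(o["t"],2),"shift",d.round(4).tolist(),"turn",r.round(3).tolist(),"|",np.linalg.norm(d).round(3),np.degrees(np.linalg.norm(r)).round(1)); return d,r
E
python3 - <<'E'
from h import *
delta([.6067,-.2145,.16],Rdown(np.radians(-62.3)))
E
```

```text
t 1.0 shift [0.5077, -0.2797, 0.0626] turn [0.0, -0.0, -0.162] | 0.583 9.3
```

>>> drive_tool(
  targets=[0.05,-0.028,0.006,0,0,-0.02,0.1,-0.056,0.012,0,0,-0.04,0.15,-0.084,0.018,0,0,-0.06,0.2,-0.112,0.025,0,0,-0.08,0.25,-0.14,0.031,0,0,-0.1,0.3,-0.168,0.037,0,0,-0.12,0.35,-0.196,0.043,0,0,-0.14,0.4,-0.224,0.05,0,0,-0.162],
  fingers=0.6,
)

```text
t: 2.0
position: [0.5234, -0.3001, 0.1728]
tcp_rot: [0.971, 0.24, 0.0, 0.0]
force: [0.5, 0.0, 0.2]
grip_width: 0.0523
```

Run:
```python
from h import *
delta([.6067,-.2145,.09],Rdown(np.radians(-62.3)))
```

```text
t 2.0 shift [0.1135, -0.0371, 0.0828] turn [0.001, -0.0, 0.001] | 0.145 0.1
```

>>> drive_tool(
  targets=[0.025,-0.008,0.018,0,0,0,0.05,-0.016,0.036,0,0,0,0.075,-0.024,0.055,0,0,0,0.095,-0.032,0.07,0,0,0,0.11,-0.036,0.08,0,0,0,0.1135,-0.037,0.083,0,0,0,0.1135,-0.037,0.083,0,0,0,0.1135,-0.037,0.083,0,0,0],
)

```text
t: 3.0
position: [0.6052, -0.2171, 0.0902]
tcp_rot: [0.971, 0.239, 0.0, 0.001]
force: [0.5, -1.1, -0.5]
grip_width: 0.0525
```

Run:
```python
from h import *
from plant import camera
delta([.6067,-.2145,.035],Rdown(np.radians(-62.3)))
a=camera("side");b=camera("top")
A=cv2.resize(a["frame"][200:290,300:400],None,fx=4,fy=4,interpolation=cv2.INTER_CUBIC)
B=cv2.resize(b["frame"][150:240,320:420],None,fx=4,fy=4,interpolation=cv2.INTER_CUBIC)
cv2.imwrite("pics/g1.png",np.hstack([A,cv2.convertScaleAbs(B,alpha=1.6)]))
```

```text
t 3.0 shift [0.0026, -0.0017, 0.0552] turn [0.001, -0.0, -0.001] | 0.055 0.1
```

View pics/g1.png

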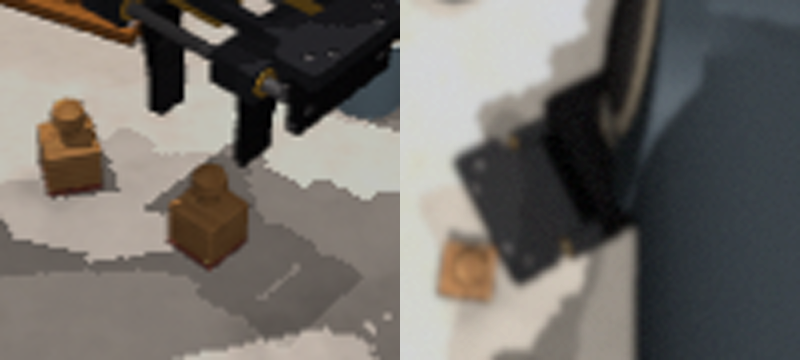

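>>> drive_tool(
  targets=[0.0025,-0.0015,0.015,0,0,0,0.0025,-0.0015,0.03,0,0,0,0.0025,-0.0015,0.042,0,0,0,0.0025,-0.0015,0.05,0,0,0,0.0025,-0.0015,0.055,0,0,0,0.0025,-0.0015,0.055,0,0,0,0.0025,-0.0015,0.055,0,0,0,0.0025,-0.0015,0.055,0,0,0],
)

```text
t: 4.1
position: [0.6073, -0.2134, 0.0351]
tcp_rot: [0.971, 0.24, 0.0, 0.0]
force: [-0.2, -0.5, 0.5]
grip_width: 0.0522
```

>>> drive_tool(
  targets=[0,0,0,0,0,0,0,0,0,0,0,0,0,0,0,0,0,0,0,0,0,0,0,0,0,0,0,0,0,0,0,0,0,0,0,0,0,0,0,0,0,0,0,0,0,0,0,0],
  fingers=0.0,
)

```text
t: 5.1
position: [0.607, -0.2133, 0.0346]
tcp_rot: [0.971, 0.24, 0.0, 0.0]
force: [-0.5, -1.0, 0.8]
grip_width: 0.0196
```

>>> drive_tool(
  targets=[0,0,-0.02,0,0,0,0,0,-0.05,0,0,0,0,0,-0.09,0,0,0,0,0,-0.13,0,0,0,0,0,-0.16,0,0,0,0,0,-0.18,0,0,0,0,0,-0.18,0,0,0,0,0,-0.18,0,0,0],
)

```text
t: 6.1
position: [0.6063, -0.2131, 0.2142]
tcp_rot: [0.971, 0.24, -0.0, -0.0]
force: [-0.3, 0.1, -0.6]
grip_width: 0.0192
```

Run:
```python
from h import *
from plant import camera
F=jigF(); M=np.array([.5872,.0928,.0838])
delta(M+F[:,2]*.11,Rjig(F))
a=camera("side");b=camera("top")
cv2.imwrite("pics/g2full.png",a["frame"])
A=cv2.resize(a["frame"][120:270,280:440],None,fx=4,fy=4,interpolation=cv2.INTER_CUBIC)
cv2.imwrite("pics/g2.png",A)
```

```text
t 6.1 shift [0.1132, -0.3245, 0.0308] turn [-0.434, 0.059, -0.262] | 0.345 29.3
```

View pics/g2.png

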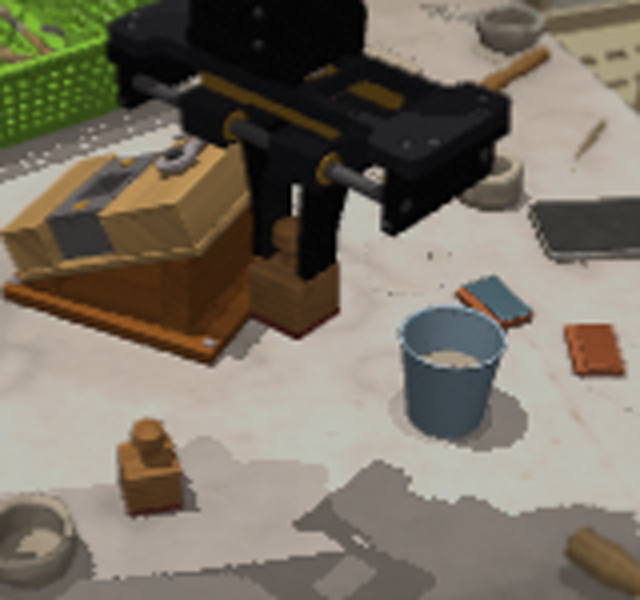

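>>> drive_tool(
  targets=[0.01,-0.03,-0.005,-0.05,0.007,-0.03,0.027,-0.08,-0.008,-0.11,0.015,-0.066,0.045,-0.13,-0.005,-0.174,0.024,-0.105,0.063,-0.18,0.0,-0.24,0.033,-0.145,0.08,-0.23,0.01,-0.31,0.042,-0.187,0.098,-0.28,0.02,-0.375,0.051,-0.226,0.11,-0.315,0.029,-0.42,0.057,-0.255,0.113,-0.3245,0.031,-0.434,0.059,-0.262],
)

```text
t: 7.2
position: [0.5542, 0.1303, 0.1819]
tcp_rot: [0.907, 0.361, 0.079, 0.201]
force: [0.1, -0.1, -1.1]
grip_width: 0.0193
```

>>> drive_tool(
  targets=[0,0,0,0,0,0,0,0,0,0,0,0,0,0,0,0,0,0,0,0,0,0,0,0,0,0,0,0,0,0,0,0,0,0,0,0,0,0,0,0,0,0,0,0,0,0,0,0],
)

```text
t: 8.2
position: [0.556, 0.1266, 0.1836]
tcp_rot: [0.908, 0.358, 0.08, 0.201]
force: [0.3, 0.2, -0.5]
grip_width: 0.0193
```

Run:
```python
from h import *
from plant import camera,arm
F=jigF(); M=np.array([.5872,.0928,.0838])
delta(M+F[:,2]*.06,Rjig(F)); print(arm.observe()["joints"].round(2))
a=camera("side");b=camera("top")
cv2.imwrite("pics/p1s.png",a["frame"]);cv2.imwrite("pics/p1t.png",b["frame"])
A=cv2.resize(a["frame"][100:220,250:380],None,fx=6,fy=6,interpolation=cv2.INTER_CUBIC)[:600]
cv2.imwrite("pics/p1.png",A)
B=cv2.resize(b["frame"][130:240,190:320],None,fx=5,fy=5,interpolation=cv2.INTER_CUBIC)
cv2.imwrite("pics/p1b.png",cv2.convertScaleAbs(B,alpha=1.6))
```

```text
t 8.2 shift [-0.0003, -0.0005, 0.0498] turn [0.0, -0.001, -0.0] | 0.05 0.1
[-0.25  0.31 -0.33  1.97  0.69  0.92 -1.83]
```

View pics/p1.png

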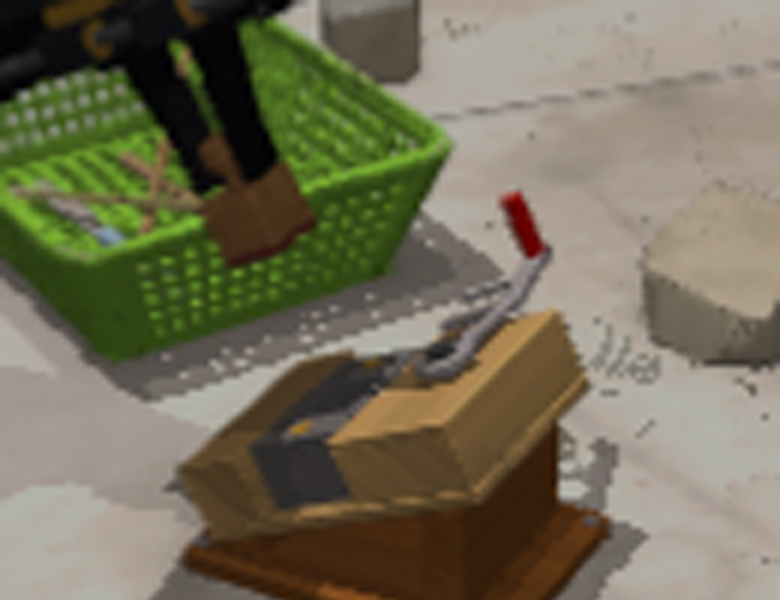

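View pics/p1b.png

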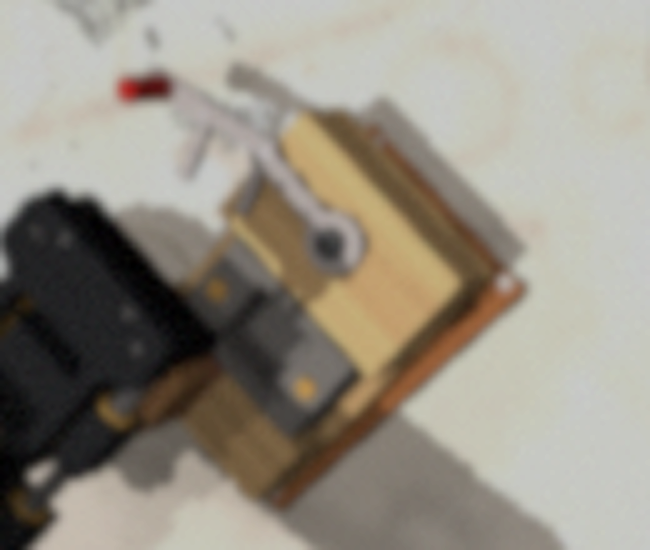

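```bash
cat >> h.py <<'E'
def wire(P,im,org,Rm,c0,r0,k,col=(0,255,0)):
    h=.017;q=[np.array([sx*h,sy*h,z]) for z in(0,.032) for sx,sy in((-1,-1),(1,-1),(1,1),(-1,1))]
    u=proj(P,np.array(q)@Rm.T+org); u=((u-[c0,r0]+.5)*k-.5).round().astype(int)
    for a,b in [(0,1),(1,2),(2,3),(3,0),(4,5),(5,6),(6,7),(7,4),(0,4),(1,5),(2,6),(3,7)]: cv2.line(im,tuple(map(int,u[a])),tuple(map(int,u[b])),col,1)
E
python3 - <<'E'
from h import *
F=jigF(); tcp=np.array([.556,.1266,.1836])
a=cv2.imread("pics/p1s.png");k=12;c0,r0=272,115
A=cv2.resize(a[r0:r0+40,c0:c0+45],None,fx=k,fy=k,interpolation=cv2.INTER_CUBIC);B=A.copy()
wire(P0.side,B,tcp-F[:,2]*.0346,F,c0,r0,k)
# carriage + mouth overlay on initial image
cv2.imwrite("pics/w1.png",cv2.convertScaleAbs(np.vstack([A,B])[:, :],alpha=1.3)[:960]); 
cv2.imwrite("pics/w1.png",cv2.resize(np.hstack([A,B]),(800,356)))
a=cv2.imread("pics/side0.png");b=cv2.imread("pics/top0.png");M=np.array([.5872,.0928,.0838])
out=[]
for im,P,c0,r0 in((a,P0.side,280,140),(b,P0.top,215,165)):
    k=8;Z=cv2.resize(im[r0:r0+60,c0:c0+50],None,fx=k,fy=k,interpolation=cv2.INTER_CUBIC)
    if P is P0.top: Z=cv2.convertScaleAbs(Z,alpha=1.6)
    for hx,hy,col in((.018,.018,(0,255,0)),(.0265,.042,(255,0,255))):
        u=proj(P,np.array([[-hx,-hy,0],[hx,-hy,0],[hx,hy,0],[-hx,hy,0]])@F.T+M);u=((u-[c0,r0]+.5)*k-.5).round().astype(np.int32)
        cv2.polylines(Z,[u],True,col,1)
    out.append(Z)
cv2.imwrite("pics/w2.png",np.hstack(out))
E
```

```text
(no output)
```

View pics/w1.png

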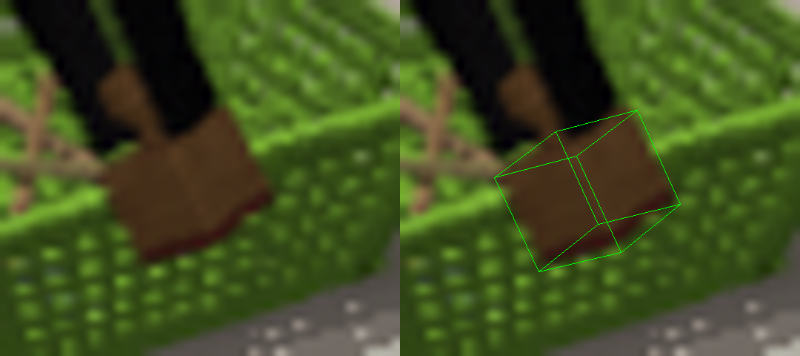

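View pics/w2.png

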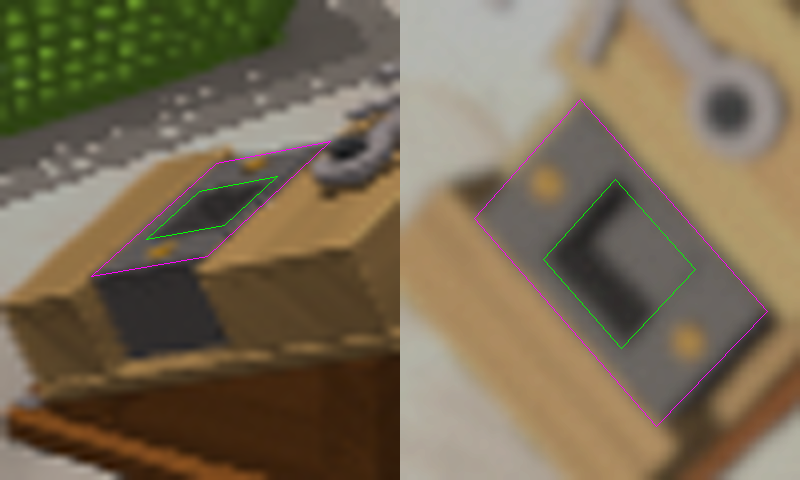

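>>> drive_tool(
  targets=[0,0,0.012,0,0,0,0,0,0.026,0,0,0,0,0,0.04,0,0,0,0,0,0.053,0,0,0,0,0,0.062,0,0,0,0,0,0.067,0,0,0,0,0,0.067,0,0,0,0,0,0.067,0,0,0],
)

```text
t: 9.3
position: [0.5756, 0.1062, 0.1232]
tcp_rot: [0.908, 0.358, 0.08, 0.201]
force: [0.4, 0.5, 0.1]
grip_width: 0.0193
```

```bash
cat > st.py <<'E'
from h import *
from plant import camera,arm
import sys
F=jigF(); M=np.array([.5872,.0928,.0838])
o=arm.observe(); print("t",round(o["t"],2),"in jig(mm)",((o["position"]-M)@F*1e3).round(2),"force jig",(o["force"]@F).round(2),"moment",(np.array(o["moment"])@F).round(3),"grip",o["grip_width"].round(4))
if len(sys.argv)>1:
    k=8;c0,r0=278,130;a=camera("side")["frame"];b=camera("top")["frame"]
    A=cv2.resize(a[r0:r0+60,c0:c0+60],None,fx=6.6,fy=6.6,interpolation=cv2.INTER_CUBIC)
    B=cv2.resize(b[150:210,215:275],None,fx=6.6,fy=6.6,interpolation=cv2.INTER_CUBIC)
    cv2.imwrite(f"pics/{sys.argv[1]}.png",np.hstack([A,cv2.convertScaleAbs(B,alpha=1.6)]))
E
python3 st.py i1
```

```text
Traceback (most recent call last):
  File "st.py", line 5, in <module>
    o=arm.observe(); print("t",round(o["t"],2),"in jig(mm)",((o["position"]-M)@F*1e3).round(2),"force jig",(o["force"]@F).round(2),"moment",(np.array(o["moment"])@F).round(3),"grip",o["grip_width"].round(4))
                                                                                                                                                                                      ^^^^^^^^^^^^^^^^^^^^^
AttributeError: 'float' object has no attribute 'round'
```

```bash
sed -i 's/o\["grip_width"\].round(4)/round(o["grip_width"],4)/' st.py; python3 st.py i1
```

```text
t 9.3 in jig(mm) [ 0.58  0.63 43.23] force jig [0.01 0.62 0.14] moment [ 0.025  0.506 -0.049] grip 0.0193
```

View pics/i1.png

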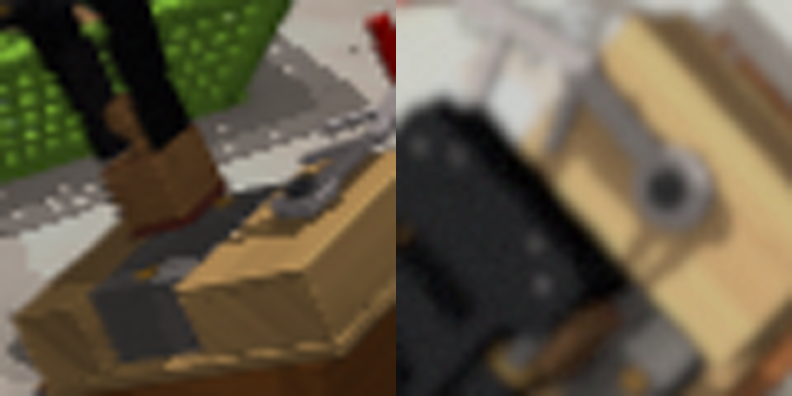

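>>> drive_tool(
  targets=[0,0,0.002,0,0,0,0,0,0.004,0,0,0,0,0,0.006,0,0,0,0,0,0.008,0,0,0,0,0,0.009,0,0,0,0,0,0.01,0,0,0,0,0,0.011,0,0,0,0,0,0.011,0,0,0],
)

```text
t: 10.4
position: [0.5786, 0.1024, 0.1128]
tcp_rot: [0.908, 0.358, 0.08, 0.201]
force: [-0.3, -0.5, -1.0]
grip_width: 0.0194
```

```bash
python3 st.py i2
```

```text
t 10.4 in jig(mm) [ 0.56  0.26 31.77] force jig [-0.27 -0.61 -1.  ] moment [ 0.037  0.593 -0.002] grip 0.0194
```

View pics/i2.png

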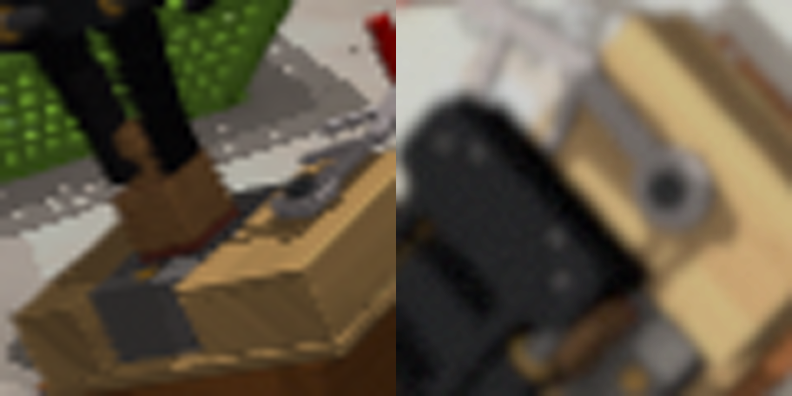

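Run:
```python
from h import *
from plant import camera,arm
F=jigF(); M=np.array([.5872,.0928,.0838]);o=arm.observe();tcp=o["position"];Rt=R.from_quat(o["tcp_rot"]).as_matrix()
a=camera("side")["frame"]; cv2.imwrite("pics/i2raw.png",a)
k=14;c0,r0=288,142
A=cv2.resize(a[r0:r0+34,c0:c0+28],None,fx=k,fy=k,interpolation=cv2.INTER_CUBIC);A=cv2.convertScaleAbs(A,alpha=1.5);B=A.copy()
Rs=np.c_[Rt[:,1],Rt[:,0],-Rt[:,2]]
wire(P0.side,B,tcp+Rt[:,2]*.0346,Rs,c0,r0,k)
u=proj(P0.side,np.array([[-.018,-.018,0],[.018,-.018,0],[.018,.018,0],[-.018,.018,0]])@F.T+M);u=((u-[c0,r0]+.5)*k-.5).round().astype(np.int32)
cv2.polylines(B,[u],True,(255,0,255),1)
cv2.imwrite("pics/i2z.png",np.hstack([A,B]))
```

```text
(no output)
```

View pics/i2z.png

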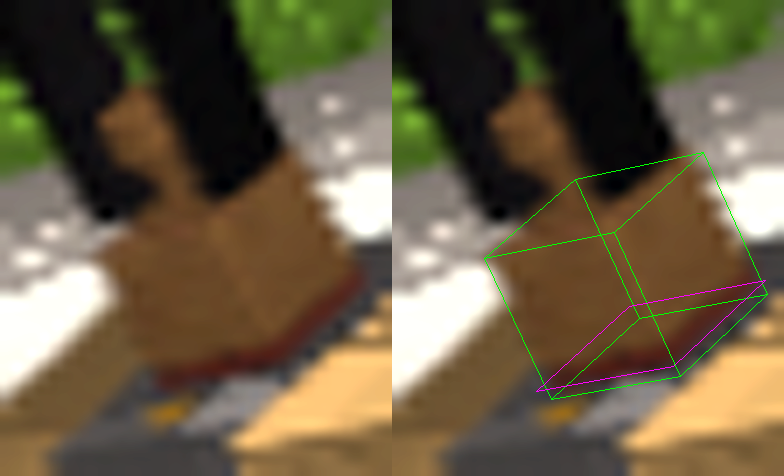

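>>> drive_tool(
  targets=[0,0,0.0005,0,0,0,0,0,0.001,0,0,0,0,0,0.0015,0,0,0,0,0,0.002,0,0,0,0,0,0.0025,0,0,0,0,0,0.003,0,0,0,0,0,0.003,0,0,0,0,0,0.003,0,0,0],
)

```text
t: 11.55
position: [0.5791, 0.1035, 0.1118]
tcp_rot: [0.908, 0.358, 0.081, 0.201]
force: [-8.7, 3.8, 12.6]
grip_width: 0.0195
```

```bash
python3 st.py
```

```text
t 11.55 in jig(mm) [-0.3   1.41 30.99] force jig [-2.6  -3.78 15.12] moment [-0.856  0.81  -0.027] grip 0.0195
```

```bash
python3 - <<'E'
from h import *
from plant import camera,arm
a=np.mean([camera("side")["frame"].astype(float) for _ in range(3)],0); np.save("i3.npy",a)
k=12;c0,r0=276,142
A=cv2.resize(a[r0:r0+48,c0:c0+62],None,fx=k,fy=k,interpolation=cv2.INTER_CUBIC);A=np.clip(A*1.4,0,255).astype(np.uint8)
cv2.imwrite("pics/i3z.png",A)
E
python3 st.py
```

```text
t 11.7 in jig(mm) [-0.28  1.42 30.99] force jig [-2.8  -3.7  15.57] moment [-0.746  0.849 -0.092] grip 0.0194
```

View pics/i3z.png

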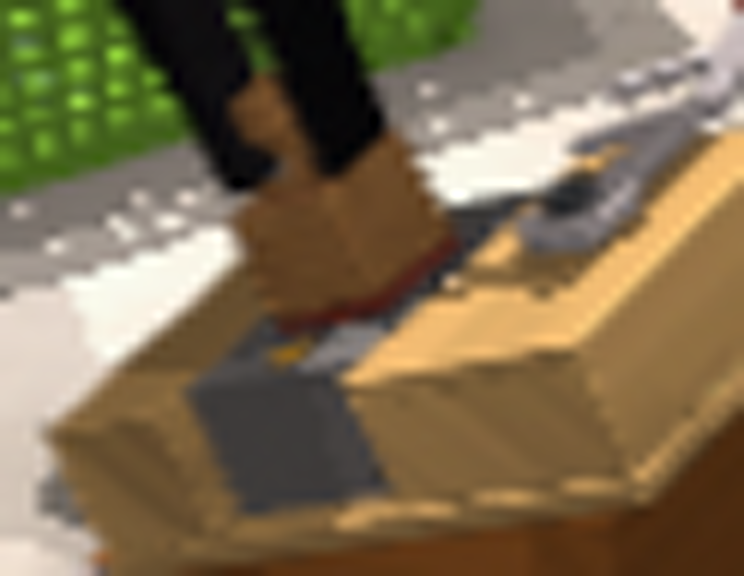

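```bash
cat > pl.py <<'E'
from h import *
F=jigF(); M=np.array([.5872,.0928,.0838])
def onp(P,uv,z=0):
    o,v=ray(P,uv); n=F[:,2]; s=((M-o)@n+z)/(v@n); return ((o+s*v-M)@F*1e3)
E
python3 - <<'E'
from pl import *
k=12
for n,p in dict(L=(278,328),N=(382,305),Rr=(458,240),e0=(190,388),e1=(340,380),x2=(520,215),screw=(292,353)).items():
    print(n,onp(P0.side,(276+(p[0]+.5)/k-.5,142+(p[1]+.5)/k-.5)).round(1))
E
```

```text
L [-16.7 -15.1   0. ]
N [ 13.5 -12.5   0. ]
Rr [15.6 18.8  0. ]
e0 [-25.  -41.6   0. ]
e1 [ 27.8 -51.6   0. ]
x2 [28.9 27.2  0. ]
screw [ -0.7 -31.5   0. ]
```

>>> drive_tool(
  targets=[0,0,-0.001,0,0,0,-0.001,0,-0.002,0,0,0,-0.002,0,-0.002,0,0,0,-0.0025,0,-0.002,0,0,0,-0.0025,0,-0.001,0,0,0,-0.0025,0,0,0,0,0,-0.0025,0,0.001,0,0,0,-0.0025,0,0.001,0,0,0],
)

```text
t: 12.7
position: [0.5782, 0.1029, 0.1113]
tcp_rot: [0.908, 0.359, 0.082, 0.2]
force: [-9.1, 7.5, 16.7]
grip_width: 0.0192
```

```bash
python3 st.py
```

```text
t 12.7 in jig(mm) [-0.66  0.35 30.61] force jig [-3.49 -1.53 20.11] moment [-0.235  0.973  0.018] grip 0.0192
```

>>> drive_tool(
  targets=[0,0,-0.001,0,0,0,0,-0.001,-0.002,0,0,0,0,-0.002,-0.002,0,0,0,0,-0.002,-0.002,0,0,0,0,-0.002,-0.001,0,0,0,0,-0.002,0,0,0,0,0,-0.002,0,0,0,0,0,-0.002,0,0,0,0],
)

```text
t: 13.7
position: [0.5779, 0.1031, 0.111]
tcp_rot: [0.908, 0.358, 0.082, 0.201]
force: [-6.2, 5.2, 16.3]
grip_width: 0.0192
```

```bash
python3 st.py i4
python3 - <<'E'
import cv2
E
```

```text
t 13.7 in jig(mm) [-1.09  0.16 30.49] force jig [-0.41 -1.05 18.14] moment [-0.201  0.369 -0.031] grip 0.0192
```

View pics/i4.png

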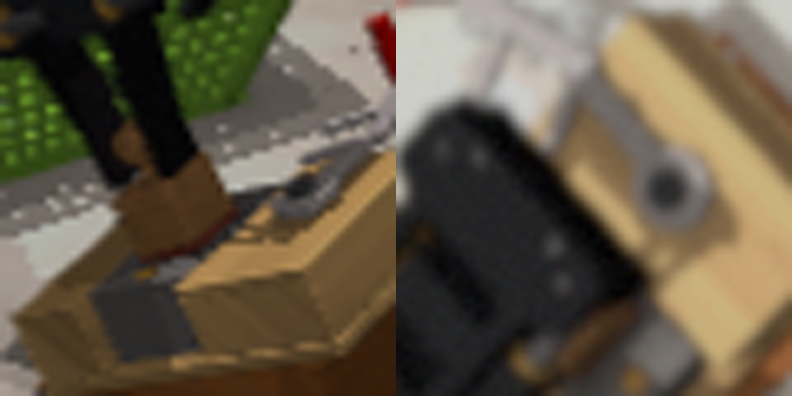

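```bash
cat > zo.py <<'E'
from pl import *
from plant import camera,arm
import sys
a=np.mean([camera("side")["frame"].astype(float) for _ in range(2)],0); np.save(sys.argv[1]+".npy",a)
k=14;c0,r0=288,142
A=cv2.resize(a[r0:r0+40,c0:c0+28],None,fx=k,fy=k,interpolation=cv2.INTER_CUBIC);A=np.clip(A*1.4,0,255).astype(np.uint8);B=A.copy()
dx,dy=float(sys.argv[2]),float(sys.argv[3])
wire(P0.side,B,M+F@np.array([dx,dy,float(sys.argv[4])])*1e-3,F,c0,r0,k)
cv2.imwrite(f"pics/{sys.argv[1]}.png",np.hstack([A,B]))
E
python3 zo.py i5 -1 0.2 0; python3 st.py
```

```text
t 13.9 in jig(mm) [-1.08  0.14 30.48] force jig [-0.45 -0.43 19.52] moment [-0.182  0.33  -0.048] grip 0.0193
```

View pics/i5.png

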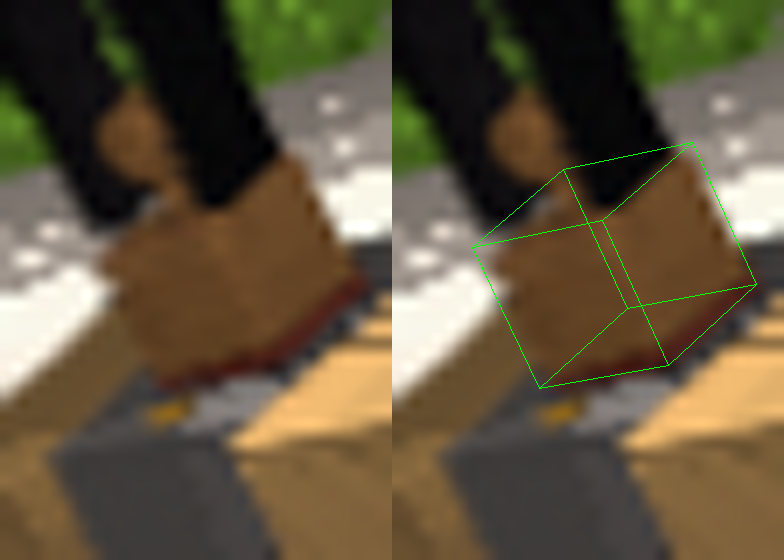

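>>> drive_tool(
  targets=[0,0,-0.001,0,0,0,0,-0.0005,-0.001,0,0,0,0,-0.001,-0.001,0,0,0,0,-0.0015,-0.001,0,0,0,0,-0.002,-0.001,0,0,0,0,-0.0025,-0.001,0,0,0,0,-0.003,-0.001,0,0,0,0,-0.003,-0.001,0,0,0],
)

```text
t: 14.9
position: [0.5774, 0.1031, 0.1108]
tcp_rot: [0.908, 0.357, 0.082, 0.203]
force: [-1.0, 2.2, 11.7]
grip_width: 0.0192
```

```bash
python3 zo.py i6 -2 0.2 0; python3 st.py
```

```text
t 15.0 in jig(mm) [-1.52 -0.18 30.46] force jig [ 3.73  2.09 11.59] moment [ 0.264 -0.744 -0.038] grip 0.0197
```

View pics/i6.png

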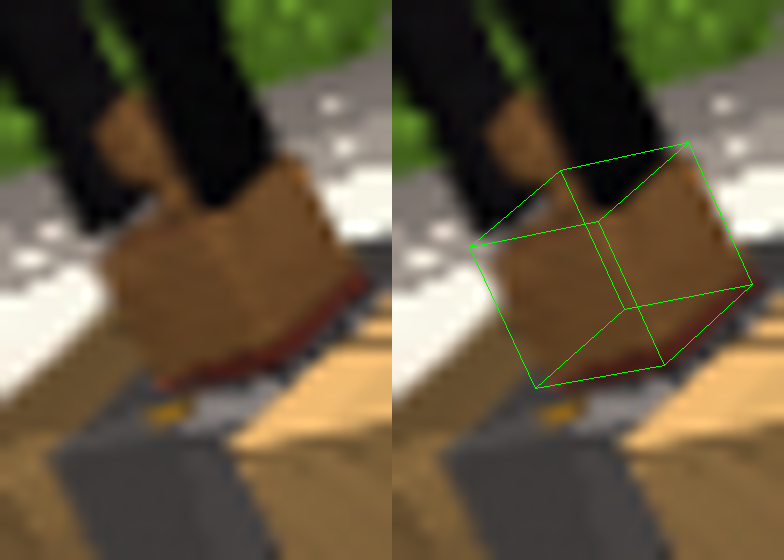

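>>> drive_tool(
  targets=[0,0,-0.002,0,0,0,0.001,0.001,-0.005,0,0,0,0.0015,0.0018,-0.005,0,0,0,0.0015,0.0018,-0.005,0,0,0,0.0015,0.0018,-0.003,0,0,0,0.0015,0.0018,-0.0015,0,0,0,0.0015,0.0018,-0.0005,0,0,0,0.0015,0.0018,-0.0005,0,0,0],
)

```text
t: 16.0
position: [0.5781, 0.1053, 0.111]
tcp_rot: [0.908, 0.358, 0.082, 0.201]
force: [-1.5, 3.7, 8.3]
grip_width: 0.019
```

```bash
python3 st.py
```

```text
t 16.0 in jig(mm) [-2.4   1.89 31.07] force jig [0.15 1.42 9.09] moment [0.244 0.393 0.045] grip 0.019
```

>>> drive_tool(
  targets=[0,0,-0.003,0,0,0,-0.0005,-0.001,-0.004,0,0,0,-0.001,-0.002,-0.004,0,0,0,-0.001,-0.0025,-0.003,0,0,0,-0.001,-0.0025,-0.0015,0,0,0,-0.001,-0.0025,0,0,0,0,-0.001,-0.0025,0,0,0,0,-0.001,-0.0025,0,0,0,0],
)

```text
t: 17.0
position: [0.5764, 0.1058, 0.1104]
tcp_rot: [0.908, 0.358, 0.083, 0.201]
force: [-0.3, 2.2, 9.8]
grip_width: 0.0191
```

```bash
python3 st.py; python3 zo.py i7 -4 0.5 0
```

```text
t 17.0 in jig(mm) [-4.04  1.   31.22] force jig [2.47 1.26 9.65] moment [ 0.242 -0.163  0.033] grip 0.0191
```

View pics/i7.png

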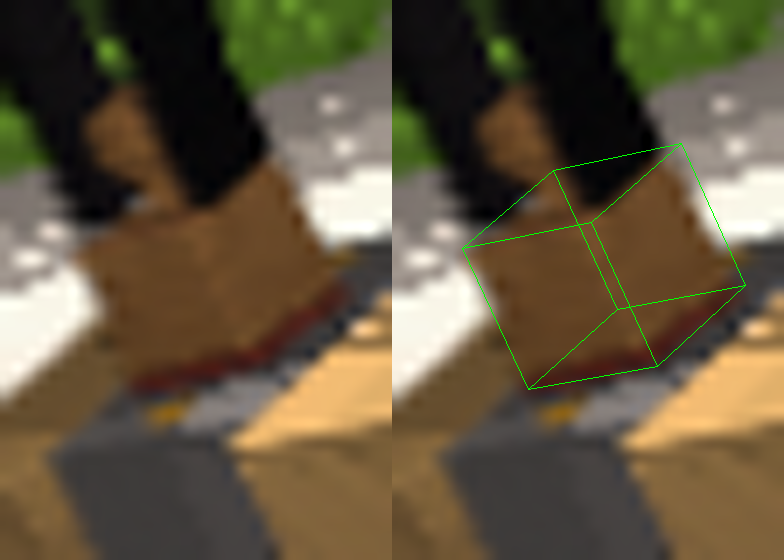

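Run:
```python
import numpy as np,cv2
out=[]
for n in("i7","i5"):
    a=np.load(n+".npy");k=16;c0,r0=290,150
    A=a[r0:r0+26,c0:c0+25]; A=np.clip((A-15)*2.6,0,255)
    out.append(cv2.resize(A,None,fx=k,fy=k,interpolation=cv2.INTER_CUBIC).clip(0,255).astype(np.uint8))
cv2.imwrite("pics/y1.png",np.hstack(out))
```

```text
(no output)
```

View pics/y1.png

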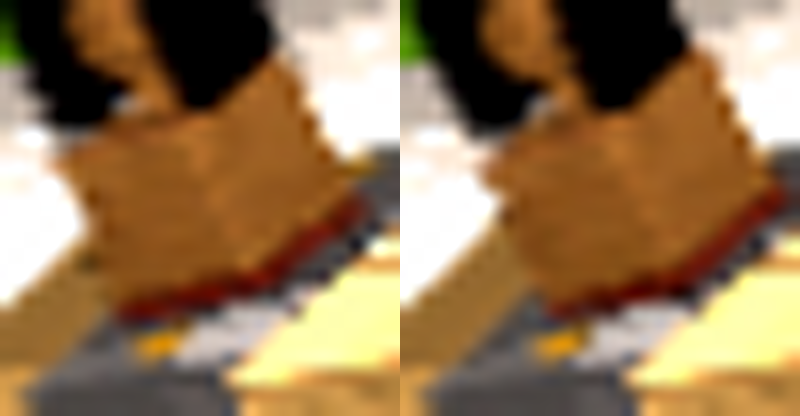

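```bash
cat > yf.py <<'E'
from pl import *
from scipy.optimize import least_squares
h=17.
mod=np.array([[-h,-h,32],[h,-h,32],[h,h,32],[-h,-h,0],[h,-h,0],[h,h,0]])
def fit(pts,c0=290,r0=150,k=16,pr=(0,0,0),use=range(6)):
    u=np.array([[c0+(x+.5)/k-.5,r0+(y+.5)/k-.5] for x,y in pts]); use=list(use)
    def f(v):
        Q=R.from_euler('zyx',v[3:6]).as_matrix(); X=(mod@Q.T+v[:3])*1e-3
        return np.r_[(proj(P0.side,X@F.T+M)-u)[use].ravel(),(v[:3]-pr)/3,v[3:6]/[.2,.05,.05]*.5]
    s=least_squares(f,np.r_[pr,0,0,0]); J=s.jac;cov=np.linalg.inv(J.T@J)*.25
    print(s.x[:3].round(2),np.degrees(s.x[3:]).round(1),"sd",np.sqrt(np.diag(cov))[:3].round(1),np.degrees(np.sqrt(np.diag(cov))[3:]).round(1)); print(s.fun[:12].round(2))
if __name__=="__main__":
    fit([(58,160),(198,138),(285,62),(115,312),(252,280),(370,195)],pr=(-4,1,0))
    fit([(83,170),(210,135),(300,52),(150,312),(285,280),(385,190)],pr=(-1,0,0))
    k=[0,2,3,4,5]
    fit([(58,160),(198,138),(285,62),(115,312),(252,280),(370,195)],pr=(-4,1,0),use=k)
    fit([(83,170),(210,135),(300,52),(150,312),(285,280),(385,190)],pr=(-1,0,0),use=k)
E
python3 yf.py
```

```text
[-5.    0.41 -0.31] [-1.7  0.6  0.1] sd [1.1 1.2 0.7] [2.5 1.6 1.6]
[-0.83 -0.22 -0.53 -0.41  0.74 -1.36  0.27  0.34  0.75  0.99 -0.09  0.46]
[-0.32  0.75 -0.91] [ 0.3 -1.2  1.7] sd [1.1 1.2 0.7] [2.5 1.6 1.6]
[-1.24 -0.37 -0.01 -0.3   0.59 -1.05 -0.33  0.64  0.4   0.73  0.2   0.27]
[-4.85  0.51 -0.29] [-4.4 -1.5 -1.1] sd [1.1 1.2 0.7] [3.4 1.8 2. ]
[-0.94 -0.28  0.59 -1.45  0.33  0.31  0.29  0.82 -0.03  0.42 -0.28 -0.16]
[-0.38  0.68 -0.9 ] [ 1.7 -1.7  0.6] sd [1.1 1.2 0.7] [3.4 1.9 1.9]
[-1.22 -0.45  0.58 -1.1  -0.35  0.64  0.48  0.51  0.16  0.29  0.21  0.23]
```

Run:
```python
from pl import *
out=[]
for fn,P,c0,r0,al in(("side0",P0.side,288,150,1.4),("top0",P0.top,222,180,2.2)):
    k=12;im=cv2.imread(f"pics/{fn}.png");Z=cv2.resize(im[r0:r0+36,c0:c0+33],None,fx=k,fy=k,interpolation=cv2.INTER_CUBIC).astype(float)
    Z=np.clip((Z-20)*al,0,255).astype(np.uint8);W=Z.copy()
    for hx,hy,z,col in((.018,.018,0,(0,255,0)),(.018,.018,-.03,(255,255,0)),(.0265,.042,0,(255,0,255))):
        u=proj(P,np.array([[-hx,-hy,z],[hx,-hy,z],[hx,hy,z],[-hx,hy,z]])@F.T+M);u=((u-[c0,r0]+.5)*k-.5).round().astype(np.int32)
        cv2.polylines(W,[u],True,col,1)
    cv2.imwrite(f"pics/pk_{fn}.png",np.hstack([Z,W]))
```

```text
(no output)
```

View pics/pk_top0.png

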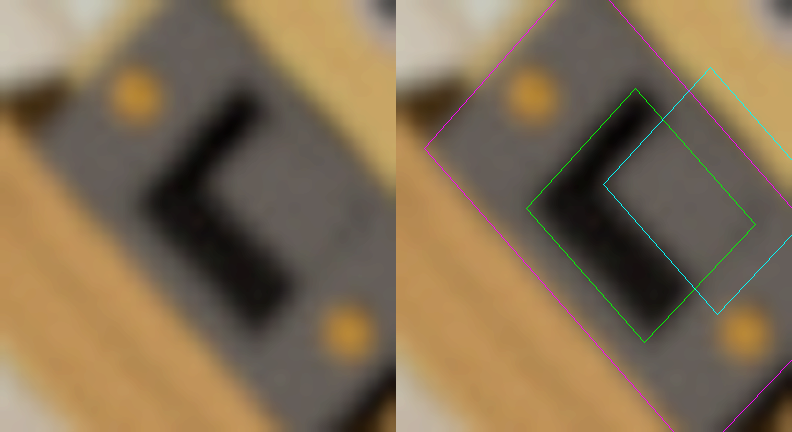

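View pics/pk_side0.png

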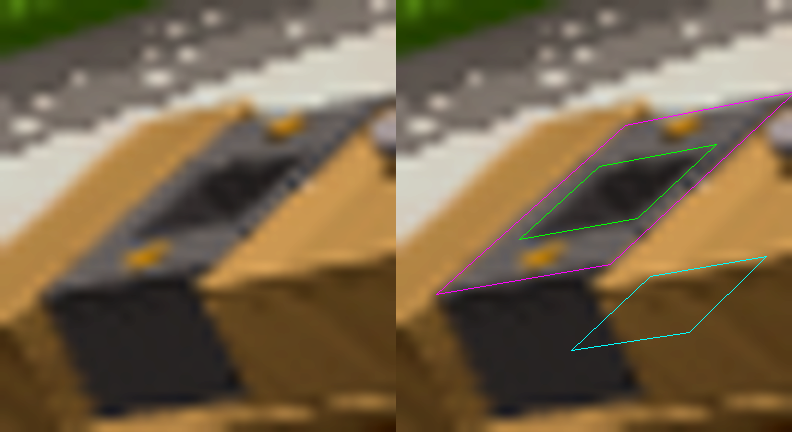

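>>> drive_tool(
  targets=[0,0,-0.003,0,0,0,0,0.001,-0.005,0,0,0,0,0.003,-0.005,0,0,0,0,0.0035,-0.005,0,0,0,0,0.0035,-0.005,0,0,0,0,0.0035,-0.005,0,0,0,0,0.0035,-0.005,0,0,0,0,0.0035,-0.005,0,0,0],
)

```text
t: 18.1
position: [0.575, 0.1033, 0.1142]
tcp_rot: [0.908, 0.358, 0.08, 0.201]
force: [-0.1, -0.4, 0.0]
grip_width: 0.0196
```

```bash
python3 st.py
python3 - <<'E'
from pl import *
delta(M+F@[0,0,.035],Rjig(F))
E
```

```text
t 18.1 in jig(mm) [-1.66 -1.75 34.31] force jig [ 0.21 -0.33 -0.06] moment [-0.021  0.481 -0.03 ] grip 0.0196
t 18.1 shift [0.0018, 0.0017, -0.0007] turn [0.0, -0.001, -0.001] | 0.003 0.1
```

>>> drive_tool(
  targets=[-0.001,0.0005,0.001,0,0,0,-0.001,0.0005,0.002,0,0,0,-0.001,0.0005,0.003,0,0,0,-0.001,0.0005,0.004,0,0,0,-0.001,0.0005,0.005,0,0,0,-0.001,0.0005,0.0055,0,0,0,-0.001,0.0005,0.006,0,0,0,-0.001,0.0005,0.006,0,0,0],
)

```text
t: 19.1
position: [0.5775, 0.1033, 0.1118]
tcp_rot: [0.908, 0.358, 0.082, 0.201]
force: [-6.2, 4.0, 15.6]
grip_width: 0.0192
```

```bash
python3 st.py
```

```text
t 19.1 in jig(mm) [-1.08  0.07 31.38] force jig [ 0.09 -1.82 17.21] moment [-0.394  0.393 -0.024] grip 0.0192
```

Run:
```python
import numpy as np,cv2
from plant import camera
a=np.mean([camera("side")["frame"].astype(float) for _ in range(2)],0);np.save("i8.npy",a)
b=camera("top")["frame"]
A=cv2.resize(np.clip((a[105:205,265:365]-10)*1.6,0,255),None,fx=6,fy=6,interpolation=cv2.INTER_CUBIC).clip(0,255).astype(np.uint8)
cv2.imwrite("pics/i8s.png",A)
B=cv2.resize(cv2.convertScaleAbs(b[130:230,200:300],alpha=1.8),None,fx=6,fy=6,interpolation=cv2.INTER_CUBIC)
cv2.imwrite("pics/i8t.png",B)
```

```text
(no output)
```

View pics/i8s.png

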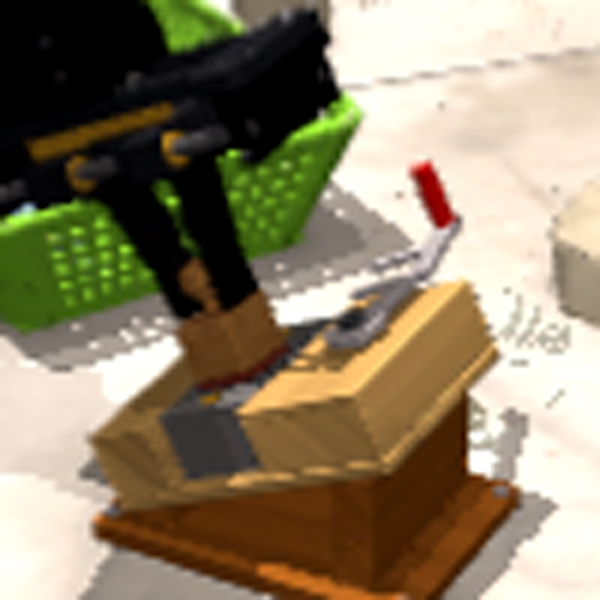

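View pics/i8t.png

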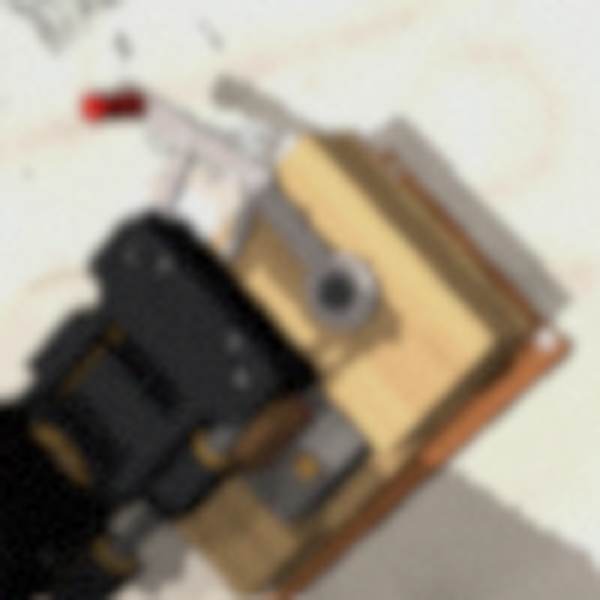

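Run:
```python
from pl import *
from plant import camera
b=np.load("i8.npy")
for n,p in dict(screw=(307,467),e1=(262,455),e2=(290,430),tip=(316,398)).items():
    uv=(200+(p[0]+.5)/6-.5,130+(p[1]+.5)/6-.5); print(n,onp(P0.top,uv).round(1))
uv=(208+(258.5)/6-.5,135+(436.5)/6-.5); print("screw0",onp(P0.top,uv).round(1))
uv=(208+(152.5)/6-.5,135+(318.5)/6-.5); print("screw0+",onp(P0.top,uv).round(1))
im=cv2.imread("pics/i8t.png")
cv2.imwrite("pics/i8tz.png",cv2.resize(im[350:530,190:390],None,fx=4,fy=3.3,interpolation=cv2.INTER_CUBIC))
```

```text
screw [  0.5 -32.    0. ]
e1 [-11.1 -15.5   0. ]
e2 [  5.7 -16.9   0. ]
tip [ 23.6 -15.7  -0. ]
screw0 [  0.4 -31.4  -0. ]
screw0+ [-0.3 32.3 -0. ]
```

View pics/i8tz.png

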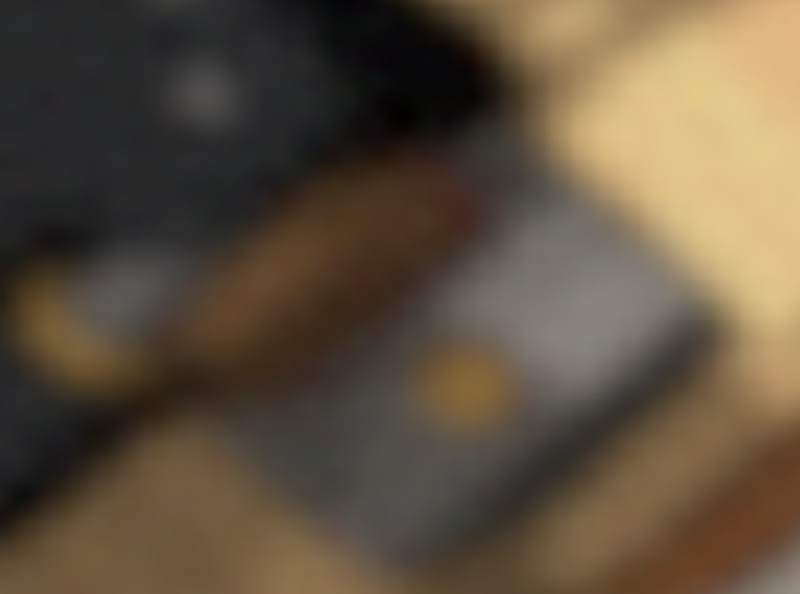

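Run:
```python
from pl import *
for n,q in dict(redcorner=(490,205),edgeA=(250,395),edgeB=(400,295),cLow=(400,565),cRight=(712,325),screw=(463,383),woodx=(540,150),cleft=(215,425)).items():
    p=(190+q[0]/4,350+q[1]/3.3)
    uv=(200+(p[0]+.5)/6-.5,130+(p[1]+.5)/6-.5); print(n,onp(P0.top,uv).round(1))
```

```text
redcorner [ 18.3 -18.5  -0. ]
edgeA [-18.7 -16.7  -0. ]
edgeB [  2.9 -19.4  -0. ]
cLow [-21.3 -42.    0. ]
cRight [ 26.  -44.4  -0. ]
screw [  0.3 -31.3  -0. ]
woodx [ 27.3 -17.6   0. ]
cleft [-24.4 -16.7   0. ]
```

>>> drive_tool(
  targets=[0.0008,0,-0.0015,0,0,0,0.0008,0,-0.0015,0,0,-0.02,0.0008,0,-0.0015,0,0,-0.04,0.0008,0,-0.0015,0,0,-0.06,0.0008,0,-0.0015,0,0,-0.08,0.0008,0,-0.0015,0,0,-0.1,0.0008,0,-0.0015,0,0,-0.12,0.0008,0,-0.0015,0,0,-0.12],
)

```text
t: 20.25
position: [0.5772, 0.1043, 0.1114]
tcp_rot: [0.885, 0.412, 0.07, 0.205]
force: [-1.6, 4.1, 6.2]
grip_width: 0.0194
```

```bash
python3 st.py
```

```text
t 20.25 in jig(mm) [-2.12  0.51 31.46] force jig [-1.13  1.64  7.34] moment [0.241 0.923 0.043] grip 0.0194
```

Run:
```python
from pl import *
f=lambda P,p,c0,r0,z=0:onp(P,(c0+(p[0]+.5)/12-.5,r0+(p[1]+.5)/12-.5),z).round(1)
print("TOP")
for n,p in dict(cmx1=(40,140),cmx2=(290,432),cpx1=(215,0),cpx2=(396,190),s1=(136,96),s2=(348,332),pL=(150,200),pB=(258,328),pT=(240,92)).items(): print(n,f(P0.top,p,222,180))
for n,p in dict(fl=(205,180),fb=(290,285),ft=(262,115)).items(): print(n,f(P0.top,p,222,180,-.03))
print("SIDE")
for n,p in dict(cmx1=(48,288),cmx2=(245,122),cpx1=(205,268),cpx2=(390,97),s1=(148,256),s2=(286,125),pL=(135,232),pB=(235,215),pR=(300,158),pT=(215,165)).items(): print(n,f(P0.side,p,288,150))
```

```text
TOP
cmx1 [-23.2  41.1   0. ]
cmx2 [-24.2 -36.6  -0. ]
cpx1 [26.9 33.5  0. ]
cpx2 [ 29.  -18.8  -0. ]
s1 [-0.3 32.4 -0. ]
s2 [  0.4 -31.3   0. ]
pL [-13.4  16.2   0. ]
pB [-14.1 -17.5   0. ]
pT [17.6 17.4  0. ]
fl [-17.8  18.9 -30. ]
fb [-19.1  -9.2 -30. ]
ft [  2.   19.2 -30. ]
SIDE
cmx1 [-25.9 -39.4  -0. ]
cmx2 [-21.   41.7   0. ]
cpx1 [ 24.8 -43.5   0. ]
cpx2 [25.3 39.6  0. ]
s1 [ -1.1 -30.9  -0. ]
s2 [-3.3 34.5  0. ]
pL [-16.3 -15.2   0. ]
pB [ 14.8 -15.8   0. ]
pR [16.1 11.7  0. ]
pT [-14.   17.4   0. ]
```

Run:
```python
from pl import *
delta(np.array([.52,-.22,.33]),Rjig(F))
delta(M+F@[0,0,.08],Rjig(F))
```

```text
t 20.25 shift [-0.293, 0.2385, -0.116] turn [-0.0, -0.006, 0.12] | 0.395 6.9
t 20.25 shift [-0.0005, 0.0021, -0.0485] turn [-0.0, -0.006, 0.12] | 0.049 6.9
```

>>> drive_tool(
  targets=[0,0,-0.04,0,0,0.03,-0.01,0.01,-0.095,0,0,0.06,-0.05,0.04,-0.116,0,0,0.09,-0.1,0.08,-0.116,0,0,0.12,-0.15,0.12,-0.116,0,0,0.12,-0.2,0.16,-0.116,0,0,0.12,-0.25,0.2,-0.116,0,0,0.12,-0.29,0.238,-0.116,0,0,0.12],
)

```text
t: 21.25
position: [0.5191, -0.2214, 0.3301]
tcp_rot: [0.909, 0.357, 0.079, 0.201]
force: [0.5, 0.5, -0.5]
grip_width: 0.0195
```

>>> drive_tool(
  targets=[0,0,0,0,0,0,0,0,0,0,0,0,0,0,0,0,0,0,0,0,0,0,0,0,0,0,0,0,0,0,0,0,0,0,0,0,0,0,0,0,0,0,0,0,0,0,0,0],
)

```text
t: 22.25
position: [0.5205, -0.2193, 0.3299]
tcp_rot: [0.908, 0.358, 0.08, 0.201]
force: [0.3, -1.4, -0.7]
grip_width: 0.0196
```

Run:
```python
from pl import *
from plant import camera,arm
o=arm.observe();tcp=o["position"];Rt=R.from_quat(o["tcp_rot"]).as_matrix();print(o["t"],tcp.round(4),o["qd"].round(3))
a=np.mean([camera("side")["frame"].astype(float) for _ in range(3)],0);np.save("v1.npy",a)
c=proj(P0.side,tcp+Rt[:,2]*.015)[0];print(c)
c0,r0=int(c[0])-23,int(c[1])-28;k=8;print(c0,r0)
A=cv2.resize(a[r0:r0+56,c0:c0+46],None,fx=k,fy=k,interpolation=cv2.INTER_CUBIC);A=np.clip((A-10)*1.8,0,255).astype(np.uint8);B=A.copy()
wire(P0.side,B,tcp+Rt[:,2]*.0346,np.c_[Rt[:,1],Rt[:,0],-Rt[:,2]],c0,r0,k)
cv2.imwrite("pics/v1.png",np.hstack([A,B]))
np.savez("v1p.npz",tcp=tcp,Rt=Rt)
```

```text
22.25 [ 0.5205 -0.2193  0.3299] [-0.     0.    -0.     0.001  0.001 -0.     0.002]
[314.92802191 149.81410493]
291 121
```

View pics/v1.png

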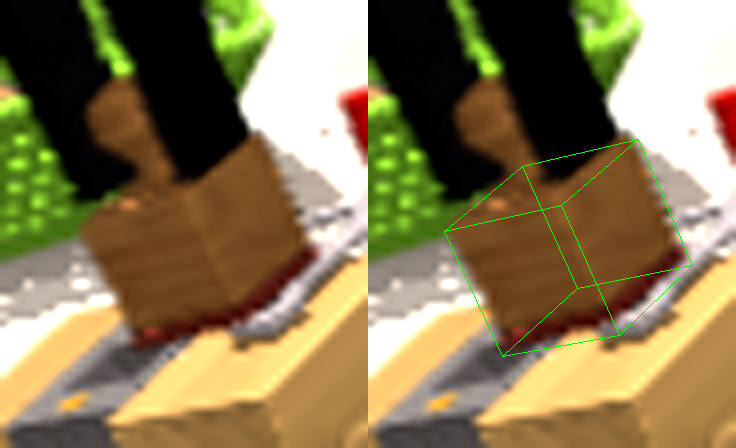

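Run:
```python
from pl import *
from scipy.optimize import least_squares
d=np.load("v1p.npz");tcp=d["tcp"];Rt=d["Rt"];Rs=np.c_[Rt[:,1],Rt[:,0],-Rt[:,2]]
h=17.
mod=np.array([[-h,-h,32],[h,-h,32],[h,h,32],[-h,-h,0],[h,-h,0],[h,h,0]])
pts=[(82,228),(186,192),(258,138),(135,345),(238,322),(318,257)]
u=np.array([[291+(x+.5)/8-.5,121+(y+.5)/8-.5] for x,y in pts])
for use in (range(6),[0,2,3,4,5],[0,1,2,3,5]):
  for sc in (1,):
    use=list(use)
    def f(v):
        Q=R.from_euler('zyx',v[3:6]).as_matrix();X=(mod@Q.T+v[:3])*1e-3@Rs.T+tcp+Rt[:,2]*.0346
        return np.r_[(proj(P0.side,X)-u)[use].ravel()/.4,v[:3]/3,v[3:6]/[.3,.1,.1]]
    s=least_squares(f,np.zeros(6));cov=np.linalg.inv(s.jac.T@s.jac)
    print(s.x[:3].round(2),np.degrees(s.x[3:]).round(1),"sd",np.degrees(np.sqrt(np.diag(cov))[3:]).round(1),(s.fun[:2*len(use)]*.4).round(2))
```

```text
[-2.92  3.68  0.08] [-1.2 -3.2 -2.5] sd [1.4 1.1 1.1] [-1.17 -0.36 -0.33  0.09  0.75 -0.7  -0.32  0.71  0.69  0.08  0.4   0.23]
[-2.7   3.86  0.04] [-4.  -4.3 -2.4] sd [2.  1.4 1.6] [-1.24 -0.24  0.65 -0.75 -0.16  0.71  0.18  0.21  0.57  0.12]
[-2.46  3.31  0.21] [ 1.2 -2.9 -1.8] sd [1.6 1.2 1.2] [-1.07 -0.16  0.25  0.07  0.66 -0.78 -0.16  0.86  0.34  0.08]
```

Run:
```python
from pl import *
delta(M+F@[-.002,.0025,.06],Rjig(F))
```

```text
t 22.4 shift [0.2639, -0.272, 0.0858] turn [0.001, -0.001, -0.001] | 0.389 0.1
```

>>> drive_tool(
  targets=[0.035,-0.036,-0.01,0,0,0,0.075,-0.078,-0.015,0,0,0,0.115,-0.119,-0.015,0,0,0,0.155,-0.16,-0.005,0,0,0,0.195,-0.201,0.01,0,0,0,0.235,-0.242,0.03,0,0,0,0.258,-0.266,0.06,0,0,0,0.264,-0.272,0.086,0,0,0],
)

```text
t: 23.4
position: [0.5706, 0.1176, 0.1352]
tcp_rot: [0.908, 0.36, 0.08, 0.2]
force: [0.3, -0.8, 0.4]
grip_width: 0.0193
```

>>> drive_tool(
  targets=[0,0,0.005,0,0,0,0,0,0.012,0,0,0,0,0,0.018,0,0,0,0,0,0.022,0,0,0,0,0,0.025,0,0,0,0,0,0.025,0,0,0,0,0,0.025,0,0,0,0,0,0.025,0,0,0],
)

```text
t: 24.4
position: [0.5778, 0.1069, 0.1146]
tcp_rot: [0.908, 0.358, 0.08, 0.201]
force: [-0.4, -0.3, -1.2]
grip_width: 0.0192
```

```bash
python3 st.py
```

```text
t 24.4 in jig(mm) [-2.12  2.75 34.97] force jig [-0.48 -0.48 -1.04] moment [0.007 0.534 0.01 ] grip 0.0192
```

Now a light press to command z≈29.8.

>>> drive_tool(
  targets=[0,0,0.001,0,0,0,0,0,0.002,0,0,0,0,0,0.003,0,0,0,0,0,0.004,0,0,0,0,0,0.0045,0,0,0,0,0,0.005,0,0,0,0,0,0.005,0,0,0,0,0,0.005,0,0,0],
)

```text
t: 25.4
position: [0.5792, 0.1052, 0.1099]
tcp_rot: [0.908, 0.358, 0.08, 0.201]
force: [-1.1, -0.4, -0.1]
grip_width: 0.0191
```

```bash
python3 st.py
```

```text
t 25.4 in jig(mm) [-2.15  2.63 29.82] force jig [-0.42 -1.1   0.13] moment [ 0.016  0.57  -0.016] grip 0.0191
```

>>> drive_tool(
  targets=[0,0,0.0015,0,0,0,0,0,0.003,0,0,0,0,0,0.0045,0,0,0,0,0,0.006,0,0,0,0,0,0.0075,0,0,0,0,0,0.009,0,0,0,0,0,0.01,0,0,0,0,0,0.01,0,0,0],
)

```text
t: 26.4
position: [0.582, 0.1023, 0.1007]
tcp_rot: [0.908, 0.358, 0.08, 0.201]
force: [-1.8, 0.9, -0.8]
grip_width: 0.0194
```

```bash
python3 st.py i9
```

```text
t 26.4 in jig(mm) [-2.34  2.64 19.75] force jig [-2.09 -0.7   0.04] moment [-0.015  0.829  0.004] grip 0.0194
```

View pics/i9.png

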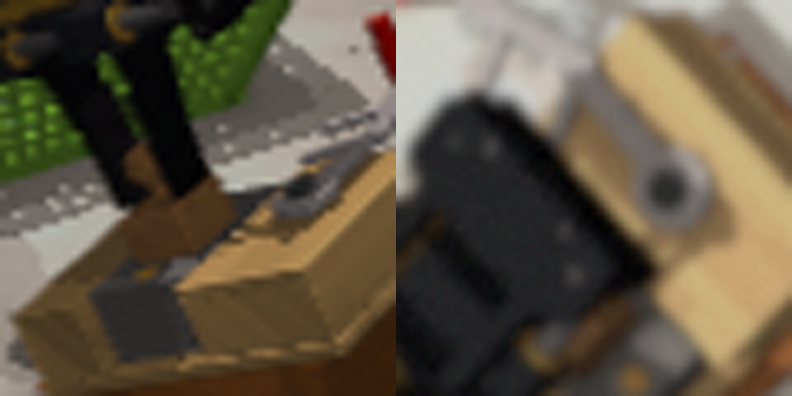

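>>> drive_tool(
  targets=[0,-0.0003,0.0015,0,0,0,0,-0.0005,0.003,0,0,0,0,-0.0005,0.005,0,0,0,0,-0.0005,0.007,0,0,0,0,-0.0005,0.009,0,0,0,0,-0.0005,0.0105,0,0,0,0,-0.0005,0.012,0,0,0,0,-0.0005,0.012,0,0,0],
)

```text
t: 27.5
position: [0.5856, 0.0988, 0.0899]
tcp_rot: [0.908, 0.358, 0.08, 0.201]
force: [-2.0, 1.6, 3.8]
grip_width: 0.0191
```

```bash
python3 st.py
```

```text
t 27.5 in jig(mm) [-2.4   2.92  7.85] force jig [-0.73 -0.38  4.56] moment [0.028 0.714 0.055] grip 0.0191
```

>>> drive_tool(
  targets=[0,0,0.001,0,0,0,-0.0003,0,0.002,0,0,0,-0.0006,0,0.003,0,0,0,-0.0009,0,0.004,0,0,0,-0.001,0,0.005,0,0,0,-0.001,0,0.006,0,0,0,-0.001,0,0.007,0,0,0,-0.001,0,0.007,0,0,0],
)

```text
t: 28.5
position: [0.587, 0.0964, 0.0855]
tcp_rot: [0.908, 0.357, 0.081, 0.202]
force: [-8.2, 3.1, 17.3]
grip_width: 0.0195
```

```bash
python3 st.py
```

```text
t 28.5 in jig(mm) [-1.84  2.3   2.72] force jig [ 0.21 -3.87 18.96] moment [-0.86   0.62  -0.002] grip 0.0195
```

>>> drive_tool(
  targets=[-0.0005,0,0.0005,0,0,0,-0.001,0,0.001,0,0,0,-0.001,0,0.0015,0,0,0,-0.001,0,0.0015,0,0,0,-0.001,0,0.0015,0,0,0,-0.001,0,0.0015,0,0,0,-0.001,0,0.0015,0,0,0,-0.001,0,0.0015,0,0,0],
)

```text
t: 29.5
position: [0.5871, 0.0957, 0.0853]
tcp_rot: [0.908, 0.357, 0.081, 0.203]
force: [-10.4, 3.5, 22.6]
grip_width: 0.0192
```

```bash
python3 st.py j1; python3 zo.py j2 0 0 -30
```

```text
t 29.5 in jig(mm) [-1.37  1.89  2.29] force jig [ 0.79 -5.23 24.62] moment [-1.122  0.406 -0.   ] grip 0.0192
```

View pics/j2.png

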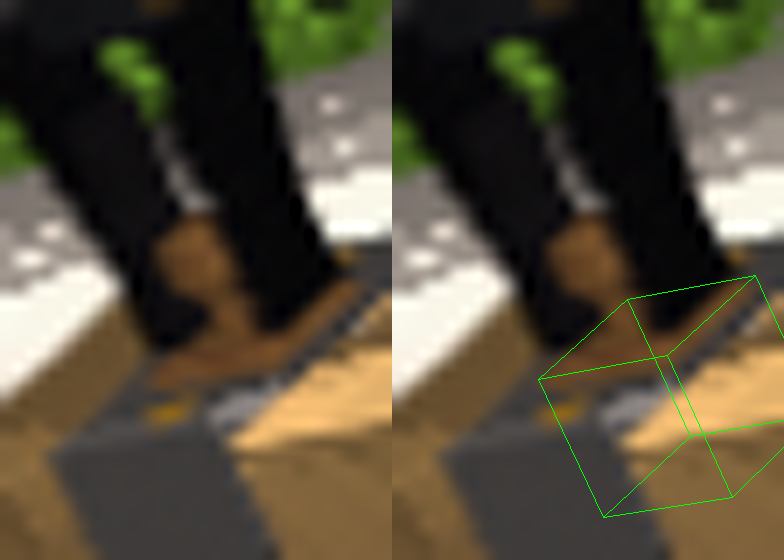

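>>> drive_tool(
  targets=[0.002,0,-0.003,0,0,0,0.002,0,-0.003,0,0,0,0.002,0,-0.003,0,0,0,0.002,0,-0.003,0,0,0,0.002,0,-0.01,0,0,0,0.002,0,-0.02,0,0,0,0.002,0,-0.03,0,0,0,0.002,0,-0.04,0,0,0],
  fingers=0.45,
)

```text
t: 30.7
position: [0.5761, 0.1089, 0.1193]
tcp_rot: [0.908, 0.358, 0.08, 0.201]
force: [-0.1, -0.2, -0.3]
grip_width: 0.039
```

```bash
python3 st.py
python3 - <<'E'
from pl import *
delta(M+F@[-.002,.0027,.04],Rjig(F))
E
```

```text
t 30.7 in jig(mm) [-2.58  2.85 40.39] force jig [-0.02 -0.21 -0.33] moment [ 0.004  0.459 -0.014] grip 0.039
t 30.7 shift [-0.0002, 0.0006, 0.0004] turn [0.001, -0.001, -0.001] | 0.001 0.1
```

>>> drive_tool(
  targets=[0,0,0,0,0,0,0,0,0,0,0,0,0,0,0,0,0,0,0,0,0.003,0,0,0,0,0,0.007,0,0,0,0,0,0.011,0,0,0,0,0,0.013,0,0,0,0,0,0.013,0,0,0],
  fingers=0.0,
)

```text
t: 31.7
position: [0.5798, 0.1046, 0.1067]
tcp_rot: [0.908, 0.358, 0.08, 0.202]
force: [-1.2, 1.1, 2.8]
grip_width: 0.0008
```

```bash
python3 st.py j3
```

```text
t 31.7 in jig(mm) [-2.7   2.61 26.52] force jig [-0.33 -0.15  3.22] moment [-0.255  0.412  0.009] grip 0.0008
```

View pics/j3.png

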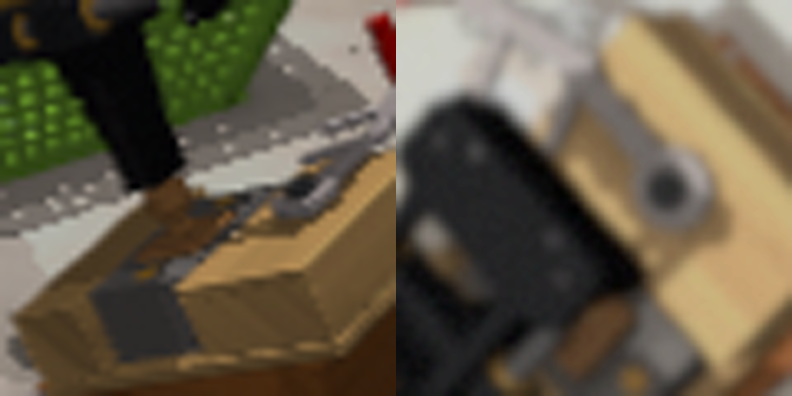

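>>> drive_tool(
  targets=[-0.0003,0,0.0005,0,0,0,-0.0006,0,0.001,0,0,0,-0.001,0,0.0015,0,0,0,-0.0015,0,0.002,0,0,0,-0.002,0,0.0025,0,0,0,-0.002,0,0.003,0,0,0,-0.002,0,0.003,0,0,0,-0.002,0,0.003,0,0,0],
)

```text
t: 32.8
position: [0.5799, 0.1041, 0.106]
tcp_rot: [0.908, 0.358, 0.082, 0.201]
force: [-6.9, 3.3, 14.9]
grip_width: 0.0004
```

```bash
python3 st.py
```

```text
t 32.8 in jig(mm) [-2.68  2.37 25.74] force jig [-0.19 -2.79 16.49] moment [-0.771  0.495 -0.041] grip 0.0004
```

>>> drive_tool(
  targets=[-0.0005,0,0.0005,0,0,0,-0.001,0,0.001,0,0,0,-0.0015,0,0.0015,0,0,0,-0.002,0,0.002,0,0,0,-0.002,0,0.002,0,0,0,-0.002,0,0.002,0,0,0,-0.002,0,0.002,0,0,0,-0.002,0,0.002,0,0,0],
)

```text
t: 33.8
position: [0.5797, 0.1038, 0.1057]
tcp_rot: [0.908, 0.358, 0.083, 0.201]
force: [-10.1, 6.1, 22.1]
grip_width: 0.0
```

```bash
python3 st.py
```

```text
t 33.8 in jig(mm) [-2.64  2.05 25.44] force jig [-0.97 -3.25 24.82] moment [-0.891  0.506 -0.034] grip 0.0
```

```bash
cat > lv.py <<'E'
from pl import *
post=F.T@(np.array([.6914,.1459,.1418])-M)*1e3; piv=F.T@(np.array([.627,.0557,.1193])-M)*1e3
B=np.array([-2.,2.6,-2.7])
if __name__=="__main__":
    print("post",post.round(1),"piv",piv.round(1),"r",np.hypot(*(post-piv)[:2]).round(1),"phi",np.degrees(np.arctan2(*(post-piv)[1::-1])).round(1))
    ph=np.arctan2(*(post-piv)[1::-1]);print("lever",np.arctan2(.0225,-.108)-ph)
    q=post+B
    print("target",q.round(1))
    delta(M+F@(np.array([q[0],q[1],50])*1e-3),Rjig(F,ph-np.pi/2))
E
python3 lv.py
```

```text
post [ 53.7 112.4  38.9] piv [64.2  3.8  9.2] r 109.1 phi 95.5
lever 1.2692769119406462
target [ 51.7 115.   36.2]
t 33.8 shift [0.1132, 0.0544, -0.0236] turn [0.003, -0.007, -0.096] | 0.128 5.5
```

>>> drive_tool(
  targets=[0.003,0,-0.012,0,0,0,0.003,0,-0.027,0,0,0,0.015,0.006,-0.03,0,0,-0.02,0.04,0.018,-0.03,0,0,-0.05,0.065,0.03,-0.03,0,0,-0.096,0.09,0.042,-0.03,0,0,-0.096,0.11,0.051,-0.028,0,0,-0.096,0.1165,0.0545,-0.027,0,0,-0.096],
  fingers=0.32,
)

```text
t: 34.8
position: [0.6902, 0.1519, 0.1495]
tcp_rot: [0.89, 0.401, 0.07, 0.205]
force: [0.0, -1.7, 0.1]
grip_width: 0.0278
```

Run:
```python
from lv import *
from plant import camera,arm
q=post+B; ph=np.radians(95.5)
delta(M+F@(np.array([q[0],q[1],12])*1e-3),Rjig(F,ph-np.pi/2)); o=arm.observe();print(((o["position"]-M)@F*1e3).round(1),o["joints"].round(2))
a=camera("side")["frame"];b=camera("top")["frame"]
c0,r0=280,105
A=cv2.resize(a[r0:r0+80,c0:c0+80],None,fx=5,fy=5,interpolation=cv2.INTER_CUBIC)
Bm=cv2.resize(cv2.convertScaleAbs(b[125:205,195:275],alpha=1.8),None,fx=5,fy=5,interpolation=cv2.INTER_CUBIC)
cv2.imwrite("pics/l1.png",np.hstack([A,Bm]))
```

```text
t 34.8 shift [-0.0006, -0.0006, 0.0361] turn [0.0, -0.001, -0.001] | 0.036 0.1
[ 52.3 115.7  48.1] [-0.21  0.55 -0.35  1.68  0.76  0.97 -1.68]
```

View pics/l1.png

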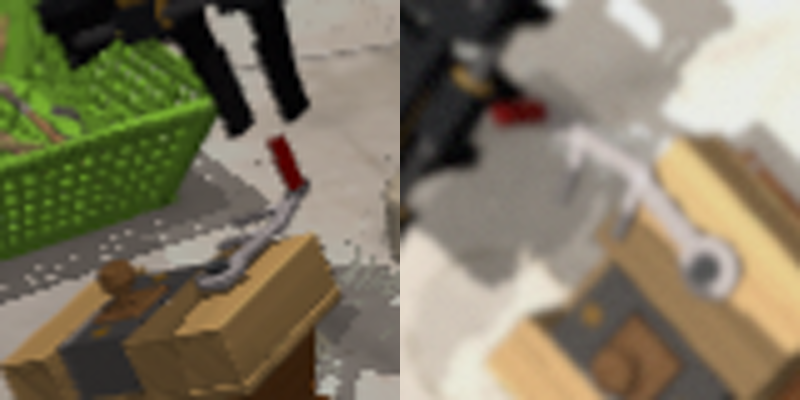

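>>> drive_tool(
  targets=[0,0,0.005,0,0,0,-0.0005,-0.0005,0.011,0,0,0,-0.0005,-0.0005,0.017,0,0,0,-0.0005,-0.0005,0.023,0,0,0,-0.0005,-0.0005,0.029,0,0,0,-0.0005,-0.0005,0.034,0,0,0,-0.0005,-0.0005,0.036,0,0,0,-0.0005,-0.0005,0.036,0,0,0],
)

```text
t: 35.9
position: [0.6992, 0.1406, 0.1167]
tcp_rot: [0.89, 0.401, 0.07, 0.205]
force: [0.8, 0.6, -0.5]
grip_width: 0.0276
```

```bash
cat > sw.py <<'E'
from lv import *
from plant import arm
import sys
o=arm.observe();p=(o["position"]-M)@F*1e3; pv=piv+B
pv=np.array([63.,6.4]) if True else pv
r=110.; a0=np.arctan2(p[1]-pv[1],p[0]-pv[0]);print("t",round(o["t"],2),"p",p.round(1),"r",np.hypot(*(p[:2]-pv)).round(1),"phi",np.degrees(a0).round(1),"F",(o["force"]@F).round(1),"grip",round(o["grip_width"],4))
n0=float(sys.argv[1])if len(sys.argv)>1 else None
end=float(sys.argv[2])
Rc=R.from_quat(o["tcp_rot"])
for i in range(1,9):
    ph=np.radians(n0+(end-n0)*i/8); q=np.array([pv[0]+r*np.cos(ph),pv[1]+r*np.sin(ph),12.])
    d=Rc.inv().apply(F@((q-p)*1e-3));w=(Rc.inv()*R.from_matrix(Rjig(F,ph-np.pi/2))).as_rotvec()
    print(", ".join(f"{x:.4f}" for x in d)," | ",w.round(3))
E
python3 sw.py 95.5 132
```

```text
t 35.9 p [ 51.5 114.5  12.3] r 108.7 phi 96.1 F [-0.1  1.  -0.5] grip 0.0276
0.0009, -0.0076, 0.0003  |  [ 0.   -0.   -0.08]
-0.0001, -0.0163, 0.0003  |  [ 0.   -0.   -0.16]
-0.0019, -0.0249, 0.0003  |  [ 0.    -0.    -0.239]
-0.0043, -0.0333, 0.0003  |  [ 0.    -0.    -0.319]
-0.0074, -0.0415, 0.0003  |  [ 0.    -0.    -0.399]
-0.0111, -0.0494, 0.0002  |  [ 0.001 -0.    -0.478]
-0.0154, -0.0571, 0.0002  |  [ 0.001 -0.    -0.558]
-0.0204, -0.0643, 0.0002  |  [ 0.001 -0.    -0.638]
```

>>> drive_tool(
  targets=[0.0005,-0.004,0,0,0,-0.04,0,-0.013,0,0,0,-0.13,-0.0015,-0.023,0,0,0,-0.22,-0.004,-0.032,0,0,0,-0.31,-0.007,-0.041,0,0,0,-0.395,-0.011,-0.0495,0,0,0,-0.478,-0.0155,-0.057,0,0,0,-0.558,-0.0205,-0.0645,0,0,0,-0.638],
  fingers=0.19,
)

```text
t: 36.9
position: [0.6415, 0.1639, 0.0907]
tcp_rot: [0.718, 0.661, 0.002, 0.217]
force: [0.8, -1.2, 0.4]
grip_width: 0.0167
```

```bash
python3 sw.py 132 168
python3 - <<'E'
from lv import *
from plant import camera
a=camera("side")["frame"];b=camera("top")["frame"]
c0,r0=280,105
A=cv2.resize(a[r0:r0+80,c0:c0+80],None,fx=5,fy=5,interpolation=cv2.INTER_CUBIC)
Bm=cv2.resize(cv2.convertScaleAbs(b[125:205,195:275],alpha=1.8),None,fx=5,fy=5,interpolation=cv2.INTER_CUBIC)
cv2.imwrite("pics/l2.png",np.hstack([A,Bm]))
E
```

```text
t 36.9 p [-10.6  88.2  12.6] r 110.0 phi 132.0 F [ 1.5 -0.2 -0.2] grip 0.0167
-0.0003, -0.0086, 0.0006  |  [ 0.002 -0.    -0.074]
-0.0013, -0.0172, 0.0006  |  [ 0.002 -0.    -0.153]
-0.0030, -0.0257, 0.0006  |  [ 0.002 -0.    -0.231]
-0.0053, -0.0340, 0.0005  |  [ 0.002  0.    -0.31 ]
-0.0082, -0.0421, 0.0005  |  [ 0.002  0.    -0.388]
-0.0118, -0.0500, 0.0005  |  [ 0.002  0.    -0.467]
-0.0160, -0.0575, 0.0005  |  [ 0.002  0.    -0.545]
-0.0208, -0.0647, 0.0005  |  [ 0.002  0.    -0.624]
```

View pics/l2.png

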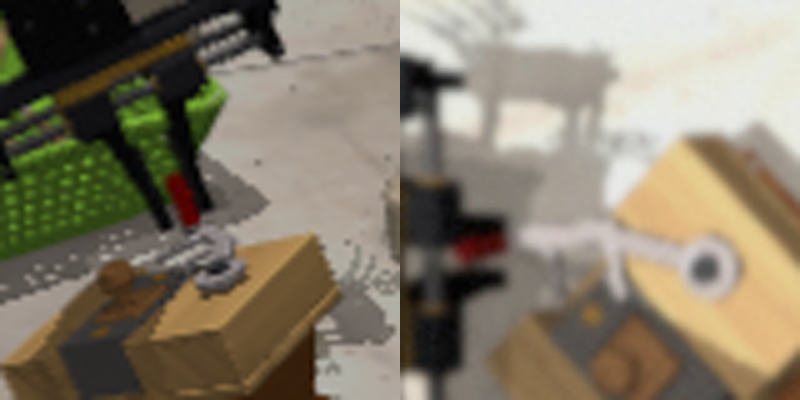

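>>> drive_tool(
  targets=[0,-0.007,0,0,0,-0.06,-0.001,-0.0155,0,0,0,-0.138,-0.0025,-0.0235,0,0,0,-0.21,-0.0045,-0.0315,0,0,0,-0.285,-0.007,-0.039,0,0,0,-0.358,-0.01,-0.0465,0,0,0,-0.43,-0.0135,-0.0535,0,0,0,-0.503,-0.0155,-0.057,0,0,0,-0.54],
)

```text
t: 38.0
position: [0.5856, 0.1515, 0.0772]
tcp_rot: [0.517, 0.828, -0.055, 0.209]
force: [1.3, 1.0, -0.9]
grip_width: 0.0162
```

```bash
python3 sw.py 163 171
python3 - <<'E'
from lv import *
from plant import camera
a=camera("side")["frame"];b=camera("top")["frame"]
c0,r0=270,105
A=cv2.resize(a[r0:r0+80,c0:c0+80],None,fx=5,fy=5,interpolation=cv2.INTER_CUBIC)
Bm=cv2.resize(cv2.convertScaleAbs(b[145:225,195:275],alpha=1.8),None,fx=5,fy=5,interpolation=cv2.INTER_CUBIC)
cv2.imwrite("pics/l3.png",np.hstack([A,Bm]))
E
```

```text
t 38.0 p [-42.7  38.9  12.7] r 110.6 phi 162.9 F [-0.3  1.6 -0.9] grip 0.0162
-0.0006, -0.0021, 0.0006  |  [ 0.002 -0.    -0.017]
-0.0007, -0.0040, 0.0006  |  [ 0.002 -0.    -0.035]
-0.0007, -0.0059, 0.0006  |  [ 0.002 -0.    -0.052]
-0.0009, -0.0078, 0.0006  |  [ 0.002 -0.    -0.07 ]
-0.0010, -0.0098, 0.0006  |  [ 0.002 -0.    -0.087]
-0.0012, -0.0117, 0.0006  |  [ 0.002 -0.    -0.105]
-0.0014, -0.0136, 0.0006  |  [ 0.002 -0.    -0.122]
-0.0017, -0.0155, 0.0006  |  [ 0.002 -0.    -0.14 ]
```

View pics/l3.png

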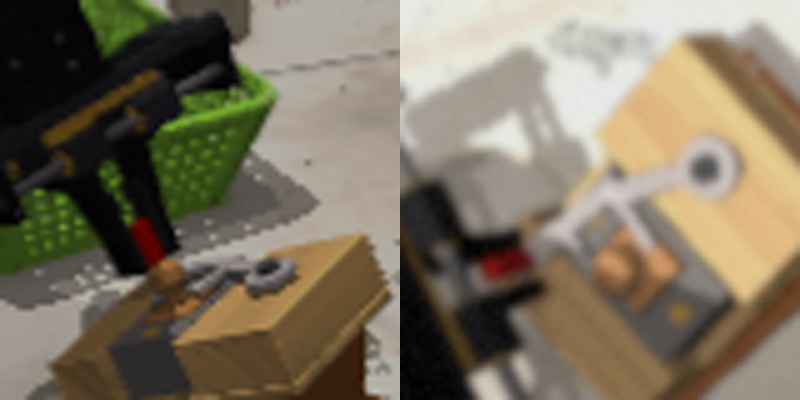

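>>> drive_tool(
  targets=[-0.0005,-0.002,0,0,0,-0.017,-0.0005,-0.004,0,0,0,-0.035,-0.0005,-0.006,0,0,0,-0.052,-0.0005,-0.008,0,0,0,-0.07,-0.001,-0.01,0,0,0,-0.087,-0.001,-0.0115,0,0,0,-0.105,-0.0015,-0.0135,0,0,0,-0.122,-0.0015,-0.0155,0,0,0,-0.13],
)

```text
t: 39.1
position: [0.5728, 0.143, 0.0758]
tcp_rot: [0.462, 0.86, -0.069, 0.206]
force: [4.3, 2.4, -1.4]
grip_width: 0.0165
```

```bash
python3 sw.py 171 175|head -1
```

```text
t 39.1 p [-45.6  23.7  12.4] r 110.0 phi 171.0 F [ 0.5  4.8 -1.8] grip 0.0165
```

>>> drive_tool(
  targets=[0,-0.001,0,0,0,0,0,-0.002,0,0,0,0,0,-0.003,0,0,0,0,0,-0.004,0,0,0,0,0,-0.005,0,0,0,0,0,-0.005,0,0,0,0,0,-0.005,0,0,0,0,0,-0.005,0,0,0],
)

```text
schema error: expected a multiple of 6 numbers
```

```bash
python3 sw.py 171 175|head -1
python3 - <<'E'
from lv import *
from plant import camera
a=camera("side")["frame"];b=camera("top")["frame"]
c0,r0=270,115
A=cv2.resize(a[r0:r0+80,c0:c0+80],None,fx=5,fy=5,interpolation=cv2.INTER_CUBIC)
Bm=cv2.resize(cv2.convertScaleAbs(b[145:225,195:275],alpha=1.8),None,fx=5,fy=5,interpolation=cv2.INTER_CUBIC)
cv2.imwrite("pics/l4.png",np.hstack([A,Bm]))
E
```

```text
t 39.1 p [-45.6  23.7  12.4] r 110.0 phi 171.0 F [ 0.5  4.8 -1.8] grip 0.0165
```

View pics/l4.png

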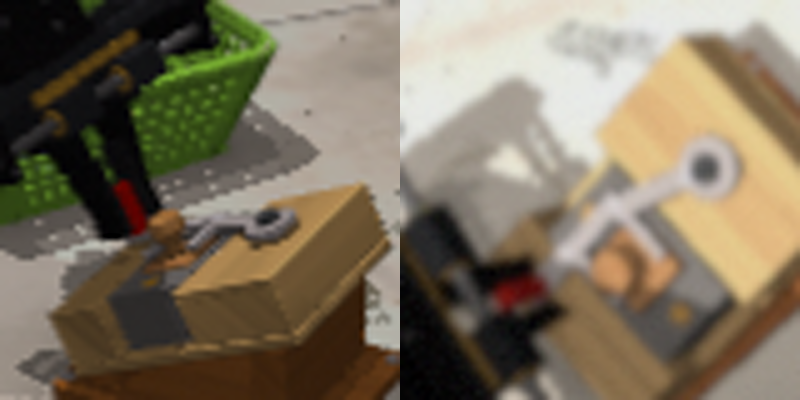

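>>> drive_tool(
  targets=[0,-0.001,0,0,0,0,0,-0.002,0,0,0,0,0,-0.003,0,0,0,0,0,-0.004,0,0,0,0,0,-0.005,0,0,0,0,0,-0.005,0,0,0,0,0,-0.005,0,0,0,0,0,-0.005,0,0,0,0],
)

```text
t: 40.2
position: [0.5724, 0.1428, 0.0759]
tcp_rot: [0.462, 0.86, -0.064, 0.207]
force: [14.9, 5.6, -8.8]
grip_width: 0.0168
```

```bash
python3 sw.py 171 175|head -1
python3 - <<'E'
from lv import *
from plant import camera
a=camera("side")["frame"];b=camera("top")["frame"]
c0,r0=270,115
A=cv2.resize(a[r0:r0+80,c0:c0+80],None,fx=5,fy=5,interpolation=cv2.INTER_CUBIC)
Bm=cv2.resize(cv2.convertScaleAbs(b[145:225,195:275],alpha=1.8),None,fx=5,fy=5,interpolation=cv2.INTER_CUBIC)
cv2.imwrite("pics/l5.png",np.hstack([A,Bm]))
E
```

```text
t 40.2 p [-45.7  23.3  12.6] r 110.0 phi 171.2 F [  1.8  14.7 -10.5] grip 0.0168
```

View pics/l5.png

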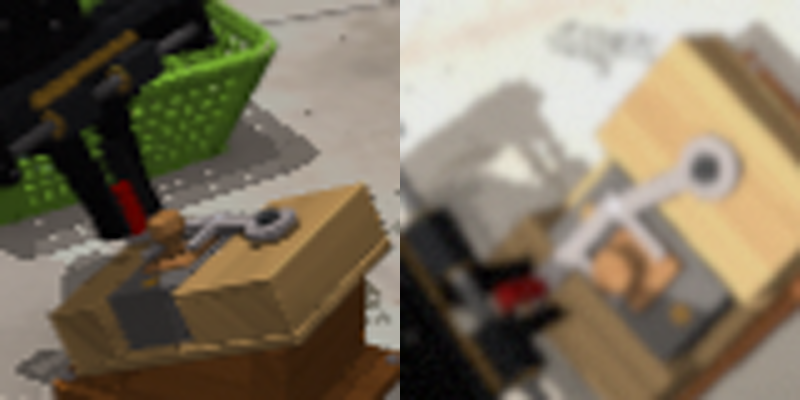

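>>> drive_tool(
  targets=[0,0.003,0,0,0,0,0,0.006,0,0,0,0,0,0.006,0,0,0,0,0,0.006,-0.005,0,0,0,0,0.006,-0.015,0,0,0,0,0.006,-0.03,0,0,0,0,0.006,-0.05,0,0,0,0,0.006,-0.07,0,0,0],
  fingers=0.35,
)

```text
t: 41.3
position: [0.5524, 0.1658, 0.1408]
tcp_rot: [0.463, 0.86, -0.069, 0.206]
force: [0.8, 0.2, 0.6]
grip_width: 0.0305
```

>>> drive_tool(
  targets=[0.02,0,-0.03,0,0,0,0.05,0,-0.06,0,0,0,0.09,0,-0.09,0,0,0,0.12,0,-0.11,0,0,0,0.14,0,-0.13,0,0,0,0.15,0,-0.14,0,0,0,0.15,0,-0.14,0,0,0,0.15,0,-0.14,0,0,0],
)

```text
t: 42.3
position: [0.4399, 0.3218, 0.2032]
tcp_rot: [0.463, 0.859, -0.07, 0.206]
force: [0.2, -0.5, 0.2]
grip_width: 0.0305
```

Run:
```python
from lv import *
from plant import camera,arm
o=arm.observe();print(o["t"],o["force"].round(1),o["position"].round(3))
a=camera("side")["frame"];b=camera("top")["frame"]
cv2.imwrite("pics/full_s.png",a)
c0,r0=270,125
A=cv2.resize(a[r0:r0+66,c0:c0+66],None,fx=6,fy=6,interpolation=cv2.INTER_CUBIC)
Bm=cv2.resize(cv2.convertScaleAbs(b[155:221,205:271],alpha=1.8),None,fx=6,fy=6,interpolation=cv2.INTER_CUBIC)
cv2.imwrite("pics/l6.png",np.hstack([A,Bm]))
```

```text
42.3 [ 0.2 -0.5  0.2] [0.44  0.322 0.203]
```

View pics/l6.png

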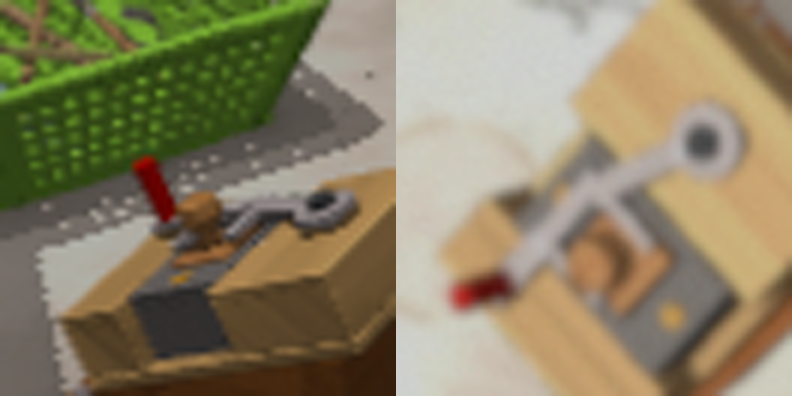

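View pics/full_s.png

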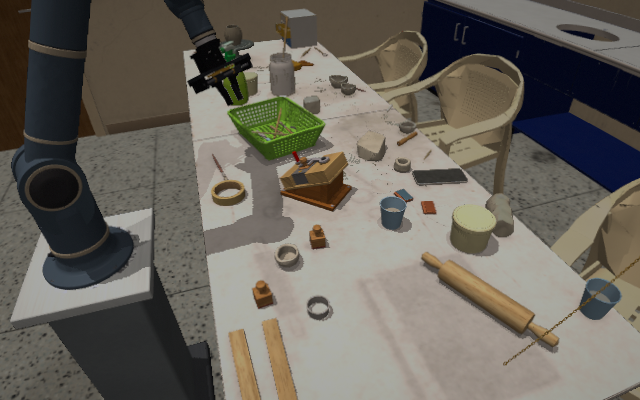

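Run:
```python
from lv import *
s=lambda p:np.array([270+(p[0]+.5)/6-.5,125+(p[1]+.5)/6-.5]); t=lambda p:np.array([205+(p[0]-396+.5)/6-.5,155+(p[1]+.5)/6-.5])
x,e=tri([(P0.side,s((145,164))),(P0.top,t((462,295)))]);y,e2=tri([(P0.side,s((322,203))),(P0.top,t((703,143)))])
p=F.T@(x-M)*1e3;q=F.T@(y-M)*1e3;d=p-q;print(p.round(1),q.round(1),d.round(1),np.round(e,1).tolist(),"lever",np.arctan2(22.5,-108)-np.arctan2(d[1],d[0]))
k,e=tri([(P0.side,s((202,205))),(P0.top,t((595,258)))]);print("knob",(F.T@(k-M)*1e3).round(1))
```

```text
[-42.6  25.5  37.7] [64.5  3.6  9.7] [-107.1   21.9   28.1] [[0.3, -0.0], [-0.1, 0.4]] lever -0.004110636594298889
knob [ 2.2  0.9 20.8]
```

Measured from the images, the lever is shut: about -0.004 rad from its stop, with the fork round the knob. Nothing is touching the arm, so I'm handing in.

```bash
python3 -c "
from plant import ticket
print(ticket.finish_job())"
```

```text
the job is handed in; nothing more can be done
None
```

I set the farthest stamp knob up into the carriage pocket and pressed it home. I then swung the lever shut against its stop, let go and backed the arm clear, and handed in at about 42.4 s of the 56 s allowed.

**Finding the pocket:** the first landings, up to about 20 N, sat on the pocket's rim instead of going in. The contact forces suggested the real pocket was about 2 mm down-slope and 2.7 mm to the left of where the cameras put it. From that spot the stamp went in cleanly.

**Stamp home:** I pressed it in by its knob to about 25 N, then released it and pushed on the top of the knob with closed fingers. From 16 to 25 N it moved only 0.3 mm, so I took it to be on the floor. That is more than the 5 to 15 N you suggested. The highest force reading was about 25 N, well under the limits.

**Lever shut:** pushing the post harder, from about 5 to 15 N, moved it only about 0.4 mm, so it was against its stop. After I let go, the camera measurement put it at about -0.004 rad, with the fork round the knob.

**Bystanders:** in the last picture the cutter, pot, cup and the other two stamps look unmoved. The arm is clear and reads no contact force.

**Disagreement:** the cameras and the arm differ by about 2 to 4 mm at the jig. The knob-top height was within about 1 mm of what I expected for a stamp that is home. I rely on the firm stop when pressing and on the lever passing freely over the block.

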